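# Find the high spot of a radar drive pulley on the truing stand

### The arm

A 7-joint arm with a two-finger parallel gripper is mounted at the origin on the work surface. World frame = base frame: x ahead of the robot, y to its left, z up, the work surface at z = 0. Lengths are in m, angles in degrees, forces in N, time in s.
With the tool pointing down it reaches from about 0.425 to 0.875 m from the base axis. Payload 4.7 kg.
Tool frame: the origin (TCP) lies midway between the tips of the shut fingers; the grasp point (between the pads) lies 19 mm behind it; z points along the fingers, y is the direction in which the jaws open and shut (so a half turn about z gives the same grasp; the last joint's range is limited). The gripper opens to 87 mm and grips with 3 to 60 N. Pads are 19 mm wide; open, the fingers measure 117 mm over their backs; the gripper's body (75 mm by 190 mm) begins 51 mm behind the grasp point.
Start: joints at [-64.624, 18.392, -4.016, 83.108, 1.295, 78.541, -3.26], TCP at [0.27, 0.591, 0.223] pointing down, gripper open.
Joint ranges: [-163.93, 163.93], [-17.29, 119.83], [-79.2, 71.16], [3.27, 140.29], [-89.18, 269.18], [5.43, 117.66], [-154.24, 154.24]. Speed limits (degrees/s): [147.25, 147.25, 180, 180, 180, 180, 180].

### API

Orientations are given as [roll, pitch, yaw] about the fixed x, y, z axes, in that order (R = Rz(yaw) Ry(pitch) Rx(roll)).
In Python, from cell import env gives the robot as it stands. The module is installed in compiled form; this text tells all that it offers.
- The arm moves only by the tool servo_tool, never from a script. Its argument "plan" is a list of rows, each a list of 3 entries, a list of its own where there are three numbers: the opening, from 0 (shut) to 1 (fully open), then the shift along the tool's x, y, z in cm, then the turn, a rotation vector about the tool's x, y, z in degrees. A call has 1 to 20 rows; each row shifts and turns the pose as measured when the row begins, along the tool's axes as they then stand; what a row does not reach is not made up. A row lasts 1/12 s, in which the tool goes at most 41.7 mm and 7.16 degrees, less where a joint would pass 70% of its speed; a pose out of reach is approached as far as the arm can. A call is refused whole if a number of a shift passes 4.17 or a number of a turn 7.16, either way. A call with a gripper value outside its range is refused whole. The fingers move at their own pace and stop on an object; "force" is the grip in N (left out, the last holds). Time passes only in rows, so rows that do not move let the fingers close. It gives the time, the measured TCP pose, the force and the opening at its end, in the units of the state.
- env.get_obs(): the state, without advancing time (a new reading comes with each control period).
- env.read_camera(name): name is "scene" or "top" or "wrist"; returns a dict with "image" (420x560x3 uint8, blue, green, red), "fx", "fy", "cx", "cy" (pixels), "k1" (the pictures are not rectified: a ray, as slopes to the right and down, at radius r is drawn at 1 + k1 r^2 times it, then the intrinsics apply), "rvec" (rotation vector, rad) and "tvec" (3), from world to camera coordinates, as OpenCV has them; the wrist camera has in their place "T_tool_cam" (4x4, takes a point from camera to tool coordinates, whose origin is the TCP and whose axes are the flange's). Camera axes: x right, y down, z forward; pixel columns grow to the right and rows downward; lengths in m; the calibration is good to about 2 mm. A picture is of the moment at which its call begins: read the wrist's pose just before it. There is no depth.
- env.sign_off(): hands the job in, once; it reports no verdict.
The state is a dict: "time_s": time; "qpos": joint angles; "joint_velocities": joint speeds; "effort": joint torques, N m; "tool_pos": TCP position; "tool_rot": TCP orientation; "force": force on the tool from outside, world axes, zero at the start; "wrist_torque": the same for the moment, N m; "grip_width": finger opening in m.
Only numpy, scipy, OpenCV 4.12 (cv2) and the standard library are available. Lean on these libraries where they do the work, as an engineer would, in place of code of your own. Each camera call takes 0.05 s, during which the arm holds its last target. There are 200 camera calls.

### The job

The radar drive pulley on the truing stand has one high spot somewhere on its rim. Gently press the sprung pointer down until it is fully home beside the rim, then turn the pulley slowly by hand, always well under half a turn a second, to find the high spot by how it rubs on the pointer tip. Leave the pulley at rest and let go, with the very top of the high spot at the tip and the pointer still fully down; do not disturb the other things on the bench.

Things in the scene. Friction and masses are not known exactly. Their poses are not given: they have to be found in the camera images.
- stand: Grey fixed base plate of the truing stand, 200 (x) by 290 (y) by 14 mm thick. Origin on the bench directly under the pulley's spindle, z up; the plate runs from y = -100 to +190 mm. Its +y axis points from the spindle to the pointer post. Its place and yaw (up to 0.7 rad) differ each time.
- spindle (a point): Point on the upright spindle axis, 58 mm above the bench, level with the disc's top face. The high spot is a smooth bulge of the rim, 14 mm tall, 3.5 mm proud at its top, sloping off to nothing about 0.35 rad (20 degrees) either side, plain aluminium too. Turning anticlockwise seen from above brings it to the pointer within 0.6 to 3.9 rad; clockwise also works but is longer for some starts.
- pulley: Flat aluminium pulley disc, 160 mm across, 16 mm thick (42 to 58 mm above the bench), hub to 76 mm. Origin on the spindle axis at bench level; its x axis points to the crank knob. Turns either way, two turns and more, about the upright spindle (drag 0.08 N m, under 2 N at the knob) and stays where left. One high spot on its rim, unrelated to the knob, never at the pointer at the start.
- crank_grip (a point): Centre of the crank knob, 97.5 mm above the bench: an upright black cylinder 18 mm across, from 75 to 120 mm above the bench, on a 10 mm pin, 48 mm from the spindle axis. The knob spins freely on its pin, so a hand holding it can go round the circle without turning.
- post: Dark steel sleeve block, 36 by 36 mm (foot 50 by 50), fixed on the stand 125 mm from the spindle along the stand's +y; its top is 40 mm above the bench. Origin at its underside centre, 14 mm above the bench. In it slides the upright pointer plunger, whose arm carries a round steel tip (10 mm) that faces the spindle, 50 mm above the bench when home.
- press_pad (a point): Centre of the top of the black sprung pad on the pointer plunger, a disc 28 mm across and 4 mm thick, to be pressed down. It gives 1 mm per 5 N, up to 8 mm, on the plunger. Unpressed it is 68 mm above the bench when the pointer is fully home, up to 98 mm when raised.
- pointer (a joint): How far the pointer is pressed down, in m: 0 raised, 0.030 fully home on a hard stop. It starts between 0 and 0.008, slides with about 4 N of friction and stays where it is left. Pushing it with over 30 N would bend it.
- handheld: Yellow handheld radio standing upright, 36 by 62 by 125 mm with a 100 mm aerial. Origin at its underside centre. Bystander.
- manuals: Two stacked blue and white manuals, 150 by 210 by 38 mm. Origin at the underside centre. Bystander.
- screwdriver: Screwdriver with a red handle lying flat, about 200 mm long. Origin at the underside of its middle. Bystander.
- parts_tray: Open grey parts tray, 120 by 160 by 35 mm. Origin at the underside centre. Bystander.
- rim_point (a point): Fixed point where the tip meets the rim: on the stand's +y axis, 80 mm from the spindle, 50 mm above the bench. The tip clears the plain rim by 0.5 mm; the high spot pushes it back against a spring, about 12 N at the very top. Its rubbing (friction 0.3) adds 5 to 10 N of drag at the knob, most a little before the top in either direction, so the top lies midway; it holds the pulley when let go.

How it is judged (in metres and radians):
On the way:
1. the pointer is pressed down fully home (value of joint pointer above 0.028 m), for 0.2 s.
At the end, for the whole second after the job is handed in: the pointer is within 2 mm of fully home, the very top of the high spot stands at the tip within about 7 degrees (it presses the tip with over 10.8 N of the 12.3 N at the very top), the pulley is at rest and the robot has let go (value of joint pointer above 0.028 m and contact force between post and anything else above 10.8 N and contact force between the fingers and post below 0.1 N and angular speed of pulley below 0.05 rad/s); the robot touches nothing.
It fails at once if the pointer or its post is pushed by the robot with more than 30 N (contact force between any of the fingers, the arm and post above 30 N).
It fails at once if the pulley is turned faster than half a turn a second (3.2 rad/s) (angular speed of pulley above 3.2 rad/s).
It fails at once if another thing on the bench is shifted by more than 15 mm (distance of any of handheld, manuals, screwdriver, parts_tray from where it was at the start of the episode above 0.015 m).
It also fails if it takes over 72 s, if anything falls off the work surface, if the arm or the gripper's body presses on something with over 40 N, if the wrist force passes 120 N, or if a joint passes its speed limit or range.

## Working session

There is one attempt and no reset: what is moved stays moved. The work goes in short steps, Python scripts to look and compute and a tool call to move; the robot and the scene stay as the last step left them, time stands still between calls to the robot, and variables do not carry over. Pictures are saved under pics/ and viewed, about 8 in all and at most 12, crops included, and the job is handed in when it is done.

Besides the shell and the picture viewer there is one more tool, called after "Emit:" by a JSON object that holds its "fn" and its "kwargs", one argument or row to a line. servo_tool: Moves the arm, as the interface text tells. Its arguments: {"type":"object","properties":{"plan":{"type":"array"},"force":{"type":"number"}},"required":["plan"]}

```bash
mkdir -p pics; cat > h.py <<'E'
import numpy as np, cv2
from cell import env
from scipy.spatial.transform import Rotation as R
def undist(c,uv):
    uv=np.atleast_2d(np.array(uv,float)); d=(uv-[c['cx'],c['cy']])/[c['fx'],c['fy']]
    s=d.copy()
    for _ in range(20): s=d/(1+c['k1']*(s**2).sum(1,keepdims=True))
    return s
def plane(c,uv,z):
    Rm=cv2.Rodrigues(np.array(c['rvec'],float))[0]; t=np.array(c['tvec'],float).ravel()
    o=-Rm.T@t; s=undist(c,uv); r=np.c_[s,np.ones(len(s))]@Rm
    return o+r*((z-o[2])/r[:,2:3])
def proj(c,P):
    Rm=cv2.Rodrigues(np.array(c['rvec'],float))[0]; p=np.atleast_2d(P)@Rm.T+np.array(c['tvec'],float).ravel()
    s=p[:,:2]/p[:,2:]; s=s*(1+c['k1']*(s**2).sum(1,keepdims=True)); return s*[c['fx'],c['fy']]+[c['cx'],c['cy']]
E
python3 - <<'E'
from h import *
import pickle
o=env.get_obs();print(o)
cs={n:env.read_camera(n) for n in('scene','top')}
pickle.dump(cs,open('c0.pkl','wb'))
for n in cs: cv2.imwrite(f'pics/{n}0.png',cs[n]['image'])
E
```

```text
{'time_s': 0.0, 'qpos': array([-64.623833  ,  18.43814216,  -4.01528112,  83.17634353,
         1.29542699,  78.5406923 ,  -3.25905397]), 'joint_velocities': array([-0.00828654,  0.0645265 ,  0.04345923, -0.07514807, -0.06590134,
        0.1394217 ,  0.03481246]), 'effort': array([-5.30077068e-04, -4.91278625e+01, -4.04010219e-01, -3.12536681e+01,
       -6.37335679e-02,  4.35391255e-02,  1.71747201e-04]), 'tool_pos': array([0.2700722 , 0.59061543, 0.22145926]), 'tool_rot': array([-1.79890090e+02,  6.34129392e-03,  1.55434414e+02]), 'force': array([ 0.69004557,  0.30513161, -0.03249568]), 'wrist_torque': array([-0.0023876 , -0.032955  , -0.03896429]), 'grip_width': 0.08721614624373472}
```

View pics/top0.png

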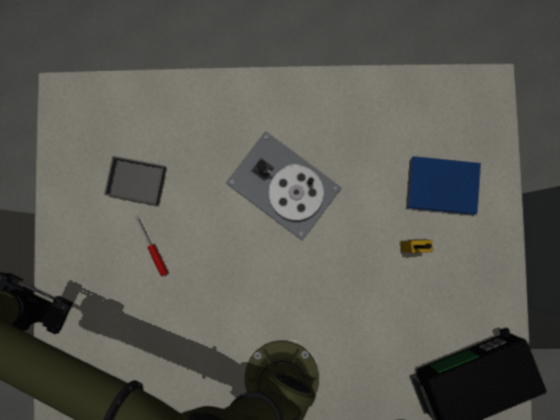

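View pics/scene0.png

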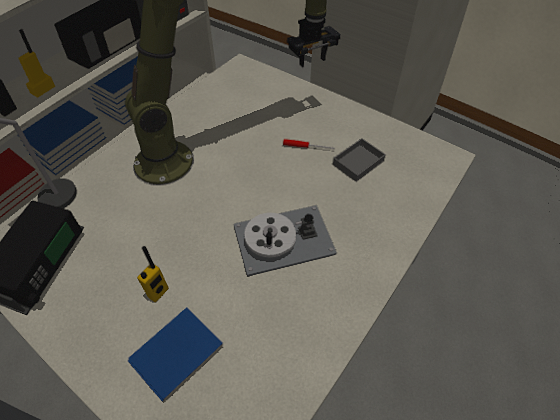

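The top view shows the disc at about (296,192), the post and pad near (263,168), the knob near (311,183), and plate corners at (266,133), (228,183), (302,239) and (340,188). The scene view agrees. The bystanders stand well clear. Next I measure.

```bash
python3 - <<'E'
from h import *
import pickle
cs=pickle.load(open('c0.pkl','rb')); c=cs['top']; im=c['image']
g=cv2.cvtColor(im,cv2.COLOR_BGR2GRAY).astype(int)
sub=im[120:250,215:350].astype(int)
# disc: bright & neutral inside plate
roi=np.zeros_like(g,np.uint8); roi[150:232,255:335]=1
b=((g>165)&(im.max(2).astype(int)-im.min(2)<12)&(roi>0)).astype(np.uint8)
n,l,s,ce=cv2.connectedComponentsWithStats(b); print(s[1:][s[1:,4]>100],)
k=1+np.argmax(s[1:,4]); cn=max(cv2.findContours((l==k).astype(np.uint8),0,1)[0],key=len)
hull=cv2.convexHull(cn).reshape(-1,2)
P=plane(c,hull,0.058)[:,:2]
A=np.c_[2*P,np.ones(len(P))]; x=np.linalg.lstsq(A,(P**2).sum(1),rcond=None)[0]
print('disc',x[:2],'r',np.sqrt(x[2]+x[0]**2+x[1]**2))
print(P-x[:2] if 0 else np.linalg.norm(P-x[:2],axis=1).round(4), np.degrees(np.arctan2(*(P-x[:2])[:,::-1].T)).round())
print('corners',plane(c,[[266,133],[228,183],[302,239],[340,188]],0.014).round(4))
big=cv2.resize(im[125:245,220:350],None,fx=6,fy=5,interpolation=cv2.INTER_CUBIC)
big=cv2.resize(im[125:245,220:350],(650,600),interpolation=cv2.INTER_CUBIC)
s=cs['scene']['image'][195:285,225:345]
cv2.imwrite('pics/crop.png',big); cv2.imwrite('pics/crops.png',cv2.resize(s,(780,585),interpolation=cv2.INTER_CUBIC))
E
```

```text
[]Traceback (most recent call last):
  File "<stdin>", line 10, in <module>
    return _wrapfunc(a, 'argmax', axis=axis, out=out, **kwds)
    return bound(*args, **kwds)
ValueError: attempt to get argmax of an empty sequence
```

```bash
python3 - <<'E'
from h import *
import pickle
cs=pickle.load(open('c0.pkl','rb')); c=cs['top']; im=c['image']
g=cv2.cvtColor(im,cv2.COLOR_BGR2GRAY).astype(int)
print(im[215,296],im[230,300],im[200,250],im[205,310])
t=(g[215,296]+g[230,300])//2; t=max(t,int(np.median(g[180:200,240:250]))+20)
roi=np.zeros_like(g,np.uint8); roi[155:232,262:332]=1
# plate polygon limits the region
pm=np.zeros_like(roi); cv2.fillPoly(pm,[np.array([[266,135],[230,183],[302,237],[338,188]])],1)
b=((g>t)&(pm>0)&(roi>0)).astype(np.uint8)
n,l,s,ce=cv2.connectedComponentsWithStats(b)
k=1+np.argmax(s[1:,4]); print(t,s[k]); cn=max(cv2.findContours((l==k).astype(np.uint8),0,1)[0],key=len)
hull=cv2.convexHull(cn).reshape(-1,2)
P=plane(c,hull,0.058)[:,:2]
A=np.c_[2*P,np.ones(len(P))]; x=np.linalg.lstsq(A,(P**2).sum(1),rcond=None)[0]
print('disc',x[:2],'r',np.sqrt(x[2]+x[0]**2+x[1]**2))
print(np.c_[np.degrees(np.arctan2(*(P-x[:2])[:,::-1].T)).round(),np.linalg.norm(P-x[:2],axis=1).round(4)*1000].T)
print('corners',plane(c,[[266,133],[228,183],[302,239],[340,188]],0.014).round(4))
cv2.imwrite('pics/crop.png',cv2.resize(im[125:245,220:350],(650,600),interpolation=cv2.INTER_CUBIC))
cv2.imwrite('pics/crops.png',cv2.resize(cs['scene']['image'][195:285,225:345],(780,585),interpolation=cv2.INTER_CUBIC))
E
```

```text
[155 156 157] [94 92 90] [86 85 83] [151 152 152]
124 [ 269  165   55   54 1705]
disc [ 0.54784715 -0.05199835] r 0.07891378757361936
[[  -8.   -22.   -31.   -39.   -57.   -72.   -79.   -89.   -96.  -111.
  -125.  -147.  -154.  -168.   165.   158.   149.   141.   126.   118.
   109.   100.    77.    65.    50.    37.    22.    13. ]
 [  79.6   78.1   77.8   77.9   78.7   78.6   78.9   79.9   80.1   78.6
    78.8   78.7   79.2   78.7   78.9   78.8   78.6   78.7   78.9   79.
    79.4   79.1   79.5   78.5   77.9   78.1   79.3   81.2]]
corners [[ 0.7341  0.0326  0.014 ]
 [ 0.583   0.1497  0.014 ]
 [ 0.4104 -0.07    0.014 ]
 [ 0.5619 -0.1878  0.014 ]]
```

View pics/crop.png

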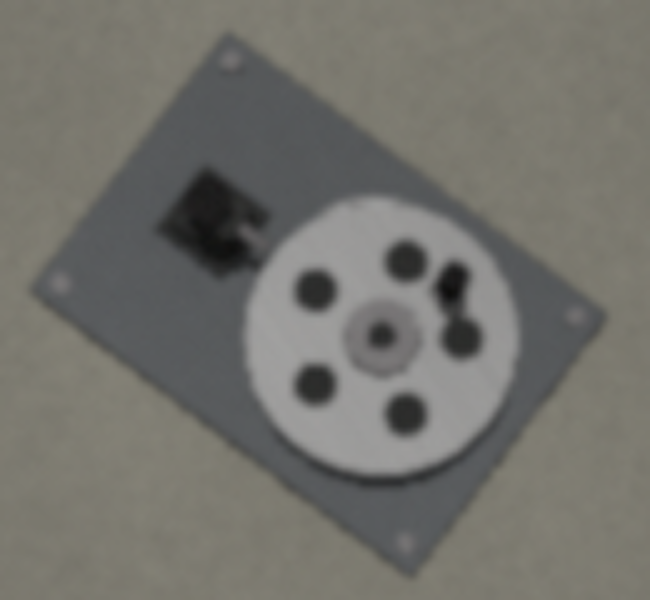

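View pics/crops.png

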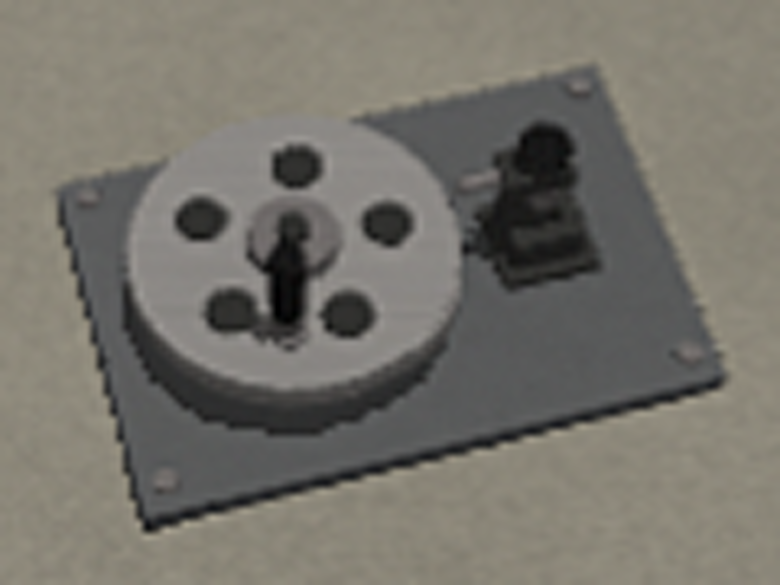

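Emit:
{"fn": "servo_tool", "kwargs": {
  "plan": [
    [1, [-1.3, -1.0, -0.4], [0, 0, 0]],
    [1, [-2.6, -2.0, -0.6], [0, 0, 0]],
    [1, [-2.6, -2.0, -0.6], [0, 0, 0]],
    [1, [-2.6, -2.0, -0.6], [0, 0, 0]],
    [1, [-2.6, -2.0, -0.6], [0, 0, 0]],
    [1, [-2.6, -2.0, -0.6], [0, 0, 0]],
    [1, [-2.6, -2.0, -0.6], [0, 0, 0]],
    [1, [-2.6, -2.0, -0.6], [0, 0, 0]],
    [1, [-2.6, -2.0, -0.6], [0, 0, 0]],
    [1, [-2.6, -2.0, -0.6], [0, 0, 0]],
    [1, [-2.6, -2.0, -0.6], [0, 0, 0]],
    [1, [-2.6, -2.0, -0.6], [0, 0, 0]],
    [1, [-2.6, -2.0, -0.6], [0, 0, 0]],
    [1, [-2.6, -2.0, -0.6], [0, 0, 0]],
    [1, [-2.6, -2.0, 0], [0, 0, 0]],
    [1, [-2.6, -2.0, 0], [0, 0, 0]]
  ]
}}

```text
time_s: 1.43
tool_pos: [0.5129, 0.1081, 0.3052]
tool_rot: [-179.4, -0.3, 155.7]
force: [0.0, 0.2, -0.7]
grip_width: 0.0868
```

```bash
python3 - <<'E'
from h import *
import pickle
cs=pickle.load(open('c0.pkl','rb')); t=cs['top']; s=cs['scene']
f=lambda x,y:[220+x/5,125+y/5]; g=lambda x,y:[225+x/6.5,195+y/6.5]
print('hub top',plane(t,f(382,335),.076),plane(s,g(293,222),.076))
print('knob top', plane(t,f(455,272),.12), plane(s,g(290,238),.12))
print('pad t@.09,.098', plane(t,f(209,193),.09),plane(t,f(209,193),.098))
print('pad s',plane(s,g(547,143),.09),plane(s,g(547,143),.098))
print(env.get_obs()['tool_pos'])
E
```

```text
hub top [[ 0.5452696  -0.05349561  0.076     ]] [[ 0.55080294 -0.05251699  0.076     ]]
knob top [[ 0.57506896 -0.09306067  0.12      ]] [[ 0.57431756 -0.08460693  0.12      ]]
pad t@.09,.098 [[0.62718356 0.04438131 0.09      ]] [[0.62580441 0.04413041 0.098     ]]
pad s [[0.62680844 0.04788839 0.09      ]] [[0.62978202 0.04265    0.098     ]]
[0.51286453 0.10805908 0.3052022 ]
```

Emit:
{"fn": "servo_tool", "kwargs": {
  "plan": [
    [1, [-2.2, -1.6, -0.6], [0, 0, 0]],
    [1, [-2.2, -1.6, -0.6], [0, 0, 0]],
    [1, [-2.2, -1.6, -0.6], [0, 0, 0]],
    [1, [-2.2, -1.6, 0], [0, 0, 0]],
    [1, [-2.2, -1.6, 0], [0, 0, 0]],
    [1, [0, 0, 0], [0, 0, 0]],
    [1, [0, 0, 0], [0, 0, 0]],
    [1, [0, 0, 0], [0, 0, 0]]
  ]
}}

```text
time_s: 2.1
tool_pos: [0.5781, -0.0378, 0.3247]
tool_rot: [-179.2, -0.3, 154.3]
force: [0.7, 0.6, 0.6]
grip_width: 0.0867
```

```bash
python3 - <<'E'
from h import *
import pickle
o=env.get_obs(); w=env.read_camera('wrist'); pickle.dump((o,w),open('w1.pkl','wb'))
cv2.imwrite('pics/w1.png',w['image']); print(o['tool_pos'],o['tool_rot']); print(w['T_tool_cam'],w['fx'],w['k1'])
E
```

```text
[ 0.57809967 -0.03784623  0.32470659] [-179.22766128   -0.29982897  154.33724453]
[[-3.56697032e-04 -9.56071943e-01 -2.93131902e-01  7.90557724e-02]
 [ 9.99999522e-01 -7.40523325e-05 -9.75320333e-04 -1.35583282e-03]
 [ 9.10769305e-04 -2.93132110e-01  9.56071512e-01 -1.62506111e-01]
 [ 0.00000000e+00  0.00000000e+00  0.00000000e+00  1.00000000e+00]] 294.7477298953196 -0.020650700665027524
```

View pics/w1.png

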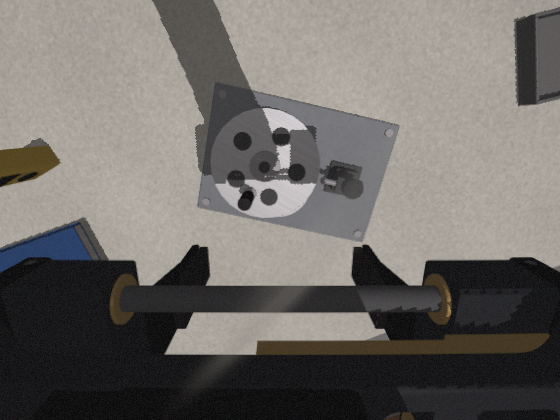

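The wrist view shows the hub top near (264,166), the pad at (350,187) and the knob top at (247,200), with the arm's shadow across the disc.

```bash
cat >> h.py <<'E'
def wplane(o,w,uv,z):
    T=np.eye(4); T[:3,:3]=R.from_euler('xyz',o['tool_rot'],degrees=True).as_matrix(); T[:3,3]=o['tool_pos']
    T=T@np.array(w['T_tool_cam']); s=undist(w,uv); r=np.c_[s,np.ones(len(s))]@T[:3,:3].T
    return T[:3,3]+r*((z-T[2,3])/r[:,2:3])
E
python3 - <<'E'
from h import *
import pickle
o,w=pickle.load(open('w1.pkl','rb'))
for n,uv,z in(('hub',(264,165),.076),('pad',(350,187),.095),('knob',(248,199),.12)): print(n,wplane(o,w,uv,z))
print('corners',wplane(o,w,[(216,84),(398,125),(363,240),(198,206)],.014).round(4)[:,:2])
cv2.imwrite('pics/w1c.png',cv2.resize(w['image'][75:250,185:410],(765,595),interpolation=cv2.INTER_CUBIC))
E
```

```text
hub [[ 0.54539969 -0.05280725  0.076     ]]
pad [[0.62042635 0.04129159 0.095     ]]
knob [[ 0.5715282  -0.08563507  0.12      ]]
corners [[ 0.4118 -0.071 ]
 [ 0.5849  0.1535]
 [ 0.7397  0.0361]
 [ 0.5644 -0.1909]]
```

View pics/w1c.png

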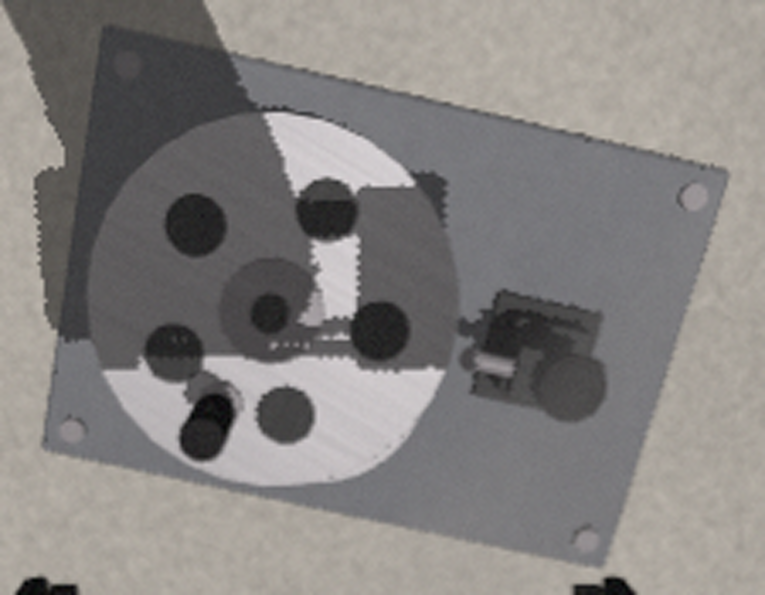

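```bash
python3 - <<'E'
from h import *
import pickle
o,w=pickle.load(open('w1.pkl','rb'))
P=wplane(o,w,[(264.4,167),(352.6,188.5),(245,203.8)],.076); print(P[0])
print('pad',wplane(o,w,(352.6,188.5),.095)[0],'knob',wplane(o,w,(245,203.8),.12)[0])
k=wplane(o,w,(245,203.8),.12)[0][:2]-[.547,-.053]; print(np.linalg.norm(k),np.degrees(np.arctan2(k[1],k[0])))
# rim: inverse map by building pixel-> plane table
u,v=np.meshgrid(np.arange(190,345),np.arange(90,230)); Q=wplane(o,w,np.c_[u.ravel(),v.ravel()],.058)[:,:2]
from scipy.interpolate import LinearNDInterpolator as L
g=cv2.cvtColor(w['image'],cv2.COLOR_BGR2GRAY)[90:230,190:345].ravel().astype(float)
f=L(Q,g); r=np.arange(.070,.092,.0005); out=[]
for a in range(0,360,10):
    p=f(np.c_[.547+r*np.cos(np.radians(a)),-.053+r*np.sin(np.radians(a))]); d=np.convolve(p,[1,1,1,-1,-1,-1],'valid')
    i=np.argmax(np.abs(d)); out.append((a,round(1000*(r[i]+.00125),1),int(d[i])))
print(out)
E
```

```text
[ 0.54813173 -0.05354848  0.076     ]
pad [0.6238649  0.04369854 0.095     ] knob [ 0.57553658 -0.09210276  0.12      ]
0.048408287372241926 -53.878617924406306
[(0, np.float64(84.3), -132), (10, np.float64(83.8), -113), (20, np.float64(82.3), -130), (30, np.float64(79.8), -143), (40, np.float64(79.3), -143), (50, np.float64(89.8), 91), (60, np.float64(86.3), -94), (70, np.float64(79.3), 37), (80, np.float64(78.3), 35), (90, np.float64(79.8), 68), (100, np.float64(88.3), 104), (110, np.float64(77.8), -183), (120, np.float64(77.3), -166), (130, np.float64(77.3), -192), (140, np.float64(77.8), -254), (150, np.float64(78.3), -283), (160, np.float64(83.3), 108), (170, np.float64(78.8), -69), (180, np.float64(78.8), -44), (190, np.float64(78.8), -51), (200, np.float64(79.3), -58), (210, np.float64(79.3), -63), (220, np.float64(79.3), -49), (230, np.float64(89.8), 39), (240, np.float64(80.3), -52), (250, np.float64(80.3), -44), (260, np.float64(80.8), 40), (270, np.float64(80.8), -105), (280, np.float64(81.3), -107), (290, np.float64(81.3), -107), (300, np.float64(75.8), 193), (310, np.float64(76.3), 181), (320, np.float64(81.3), -91), (330, np.float64(81.3), -129), (340, np.float64(81.3), -105), (350, np.float64(82.3), -127)]
```

The rim radius hints at a bulge near bearing +5°. The pointer bears 52° and the knob −54°. First comes the pointer press.

Emit:
{"fn": "servo_tool", "kwargs": {
  "plan": [
    [0, [-0.1, 1.3, 2.4], [-0.8, -0.3, 0]],
    [0, [-0.1, 1.3, 2.4], [0, 0, 0]],
    [0, [-0.1, 1.3, 2.4], [0, 0, 0]],
    [0, [-0.1, 1.3, 2.4], [0, 0, 0]],
    [0, [-0.1, 1.3, 2.4], [0, 0, 0]],
    [0, [-0.1, 1.3, 2.4], [0, 0, 0]],
    [0, [0, 1.3, 2.0], [0, 0, 0]],
    [0, [0, 0.5, 1.0], [0, 0, 0]],
    [0, [0, 0, 0], [0, 0, 0]],
    [0, [0, 0, 0], [0, 0, 0]]
  ],
  "force": 20
}}

```text
time_s: 2.98
tool_pos: [0.6216, 0.0633, 0.1472]
tool_rot: [179.4, -0.1, 155.4]
force: [0.5, 0.1, -0.3]
grip_width: 0.0286
```

```bash
cat > to.py <<'E'
import sys; from h import *
o=env.get_obs(); M=R.from_euler('xyz',o['tool_rot'],degrees=True)
print(o['tool_pos'].round(4),o['tool_rot'].round(2),o['force'].round(1),'cm:',(M.inv().apply(np.array(list(map(float,sys.argv[1:4])))-o['tool_pos'])*100).round(2))
E
python3 to.py .624 .0445 .102
```

```text
[0.6216 0.0633 0.1472] [ 1.7938e+02 -1.0000e-01  1.5540e+02] [ 0.5  0.1 -0.3] cm: [-1.01 -1.65  4.5 ]
```

Emit:
{"fn": "servo_tool", "kwargs": {
  "plan": [
    [0, [-0.5, -0.8, 1.0], [0.6, 0, 0]],
    [0, [-0.5, -0.8, 1.0], [0, 0, 0]],
    [0, [0, 0, 1.0], [0, 0, 0]],
    [0, [0, 0, 0.5], [0, 0, 0]],
    [0, [0, 0, 0], [0, 0, 0]],
    [0, [0, 0, 0], [0, 0, 0]],
    [0, [0, 0, 0], [0, 0, 0]]
  ]
}}

```text
time_s: 3.57
tool_pos: [0.6259, 0.038, 0.1138]
tool_rot: [179.9, 0.3, 155.1]
force: [0.0, -0.4, 0.7]
grip_width: 0.0007
```

```bash
python3 to.py .624 .0445 .102
```

```text
[0.6259 0.038  0.1138] [179.88   0.26 155.09] [ 0.  -0.4  0.7] cm: [0.46 0.51 1.18]
```

Emit:
{"fn": "servo_tool", "kwargs": {
  "plan": [
    [0, [0.2, 0.25, 0.3], [0, 0, 0]],
    [0, [0.2, 0.2, 0.3], [0, 0, 0]],
    [0, [0, 0, 0.3], [0, 0, 0]],
    [0, [0, 0, 0.1], [0, 0, 0]],
    [0, [0, 0, 0], [0, 0, 0]],
    [0, [0, 0, 0], [0, 0, 0]]
  ]
}}

```text
time_s: 4.07
tool_pos: [0.6248, 0.0457, 0.104]
tool_rot: [179.8, 0.3, 155.2]
force: [-0.7, 0.2, 0.1]
grip_width: 0.0004
```

```bash
python3 to.py .624 .0445 .066; python3 - <<'E'
from h import *
c=env.read_camera('wrist'); cv2.imwrite('pics/w2.png',c['image'])
E
```

```text
[0.6248 0.0457 0.104 ] [179.77   0.34 155.19] [-0.7  0.2  0.1] cm: [ 0.04 -0.16  3.8 ]
```

View pics/w2.png

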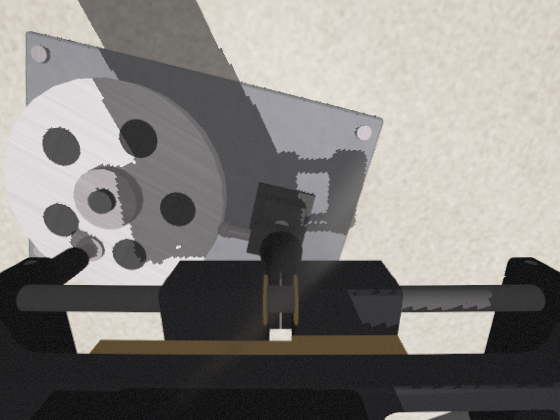

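The pad at about (281,248) sits straight under the shut fingers. I press down.

Emit:
{"fn": "servo_tool", "kwargs": {
  "plan": [
    [0, [0, -0.1, 0.2], [0, 0, 0]],
    [0, [0, 0, 0.2], [0, 0, 0]],
    [0, [0, 0, 0.2], [0, 0, 0]],
    [0, [0, 0, 0.2], [0, 0, 0]],
    [0, [0, 0, 0.2], [0, 0, 0]],
    [0, [0, 0, 0.2], [0, 0, 0]]
  ]
}}

```text
time_s: 4.62
tool_pos: [0.6251, 0.0445, 0.0919]
tool_rot: [179.7, 0.4, 155.2]
force: [-1.4, -1.0, 2.6]
grip_width: 0.0002
```

Emit:
{"fn": "servo_tool", "kwargs": {
  "plan": [
    [0, [0, 0, 0.2], [0, 0, 0]],
    [0, [0, 0, 0.2], [0, 0, 0]],
    [0, [0, 0, 0.2], [0, 0, 0]],
    [0, [0, 0, 0.2], [0, 0, 0]]
  ]
}}

```text
time_s: 4.95
tool_pos: [0.6251, 0.0446, 0.084]
tool_rot: [179.7, 0.4, 155.2]
force: [-0.9, 0.1, 2.6]
grip_width: 0.0005
```

Emit:
{"fn": "servo_tool", "kwargs": {
  "plan": [
    [0, [0, 0, 0.2], [0, 0, 0]],
    [0, [0, 0, 0.2], [0, 0, 0]],
    [0, [0, 0, 0.2], [0, 0, 0]]
  ]
}}

```text
time_s: 5.2
tool_pos: [0.6251, 0.0445, 0.0775]
tool_rot: [179.7, 0.4, 155.2]
force: [-0.8, -1.0, 2.8]
grip_width: 0.0003
```

Emit:
{"fn": "servo_tool", "kwargs": {
  "plan": [
    [0, [0, 0, 0.2], [0, 0, 0]],
    [0, [0, 0, 0.2], [0, 0, 0]],
    [0, [0, 0, 0.2], [0, 0, 0]]
  ]
}}

```text
time_s: 5.45
tool_pos: [0.6251, 0.0445, 0.0708]
tool_rot: [179.7, 0.4, 155.2]
force: [-0.5, -0.5, 2.7]
grip_width: 0.0004
```

Emit:
{"fn": "servo_tool", "kwargs": {
  "plan": [
    [0, [0, 0, 0.15], [0, 0, 0]],
    [0, [0, 0, 0.15], [0, 0, 0]]
  ]
}}

```text
time_s: 5.62
tool_pos: [0.6251, 0.0445, 0.0673]
tool_rot: [179.7, 0.4, 155.2]
force: [-0.9, 1.0, 4.6]
grip_width: 0.0005
```

Emit:
{"fn": "servo_tool", "kwargs": {
  "plan": [
    [0, [0, 0, 0.1], [0, 0, 0]],
    [0, [0, 0, 0.05], [0, 0, 0]]
  ]
}}

```text
time_s: 5.78
tool_pos: [0.6252, 0.0445, 0.0668]
tool_rot: [179.7, 0.4, 155.2]
force: [-4.3, 0.6, 8.2]
grip_width: 0.0005
```

Emit:
{"fn": "servo_tool", "kwargs": {
  "plan": [
    [0, [0, 0, 0.1], [0, 0, 0]],
    [0, [0, 0, 0.1], [0, 0, 0]]
  ]
}}

```text
time_s: 5.95
tool_pos: [0.6252, 0.0445, 0.0667]
tool_rot: [179.7, 0.3, 155.2]
force: [-3.7, -0.1, 8.9]
grip_width: 0.0004
```

Emit:
{"fn": "servo_tool", "kwargs": {
  "plan": [
    [0, [0, 0, 0.1], [0, 0, 0]],
    [0, [0, 0, 0.1], [0, 0, 0]]
  ]
}}

```text
time_s: 6.12
tool_pos: [0.6251, 0.0445, 0.0667]
tool_rot: [179.6, 0.3, 155.2]
force: [-3.6, 0.3, 9.2]
grip_width: 0.0004
```

Emit:
{"fn": "servo_tool", "kwargs": {
  "plan": [
    [0, [0, 0, 0.18], [0, 0, 0]],
    [0, [0, 0, 0.18], [0, 0, 0]],
    [0, [0, 0, 0.18], [0, 0, 0]]
  ]
}}

```text
time_s: 6.37
tool_pos: [0.6252, 0.0446, 0.0657]
tool_rot: [179.5, 0.2, 155.1]
force: [-6.1, 0.0, 13.2]
grip_width: 0.0005
```

Emit:
{"fn": "servo_tool", "kwargs": {
  "plan": [
    [0, [0, 0, 0.18], [0, 0, 0]],
    [0, [0, 0, 0.18], [0, 0, 0]]
  ]
}}

```text
time_s: 6.53
tool_pos: [0.6252, 0.0445, 0.0658]
tool_rot: [179.5, 0.2, 155.1]
force: [-6.6, -0.3, 13.1]
grip_width: 0.0003
```

The force climbs about 5 N/mm below z = 67 mm, so the pointer is on its hard stop. I lift off and go to the knob.

Emit:
{"fn": "servo_tool", "kwargs": {
  "plan": [
    [0, [0, 0, -0.5], [0.5, 0.2, 0]],
    [0, [0, 0, -1.5], [0, 0, 0]],
    [0, [0, 0, -2.5], [0, 0, 0]],
    [0, [0, 0, -2.5], [0, 0, 0]],
    [0.5, [0, 0, -1.5], [0, 0, 0]],
    [0.5, [0, -1.5, -0.5], [0, 0, 0]],
    [0.5, [-0.1, -2.5, 0], [0, 0, 0]],
    [0.5, [-0.2, -2.5, 0], [0, 0, 0]],
    [0.5, [-0.2, -2.5, 0], [0, 0, 0]],
    [0.5, [-0.2, -2.5, 0], [0, 0, 0]],
    [0.5, [-0.2, -1.0, 0], [0, 0, 0]],
    [0.5, [0, -0.5, 0], [0, 0, 0]],
    [0.5, [0, 0, 0], [0, 0, 0]],
    [0.5, [0, 0, 0], [0, 0, 0]]
  ]
}}

```text
time_s: 7.7
tool_pos: [0.5735, -0.0856, 0.1529]
tool_rot: [-179.8, -0.1, 155.2]
force: [0.2, 0.7, -0.2]
grip_width: 0.0433
```

```bash
python3 to.py .576 -.0925 .15
```

```text
[ 0.5735 -0.0856  0.1529] [-1.7985e+02 -1.2000e-01  1.5517e+02] [ 0.2  0.7 -0.2] cm: [-0.52 -0.52  0.29]
```

Emit:
{"fn": "servo_tool", "kwargs": {
  "plan": [
    [0.5, [-0.25, -0.25, 0.3], [0, 0, 0]],
    [0.5, [-0.2, -0.2, 0.3], [0, 0, 0]],
    [0.5, [0, 0, 0.3], [0, 0, 0]],
    [0.5, [0, 0, 0], [0, 0, 0]],
    [0.5, [0, 0, 0], [0, 0, 0]]
  ]
}}

```text
time_s: 8.12
tool_pos: [0.5775, -0.0864, 0.1416]
tool_rot: [-179.9, -0.2, 155.6]
force: [0.9, -0.3, -1.3]
grip_width: 0.0434
```

```bash
python3 to.py .576 -.0925 .083; python3 - <<'E'
from h import *
import pickle
o=env.get_obs(); c=env.read_camera('wrist'); pickle.dump((o,c),open('w3.pkl','wb')); cv2.imwrite('pics/w3.png',c['image'])
E
```

```text
[ 0.5775 -0.0864  0.1416] [-179.89   -0.2   155.64] [ 0.9 -0.3 -1.3] cm: [-0.14 -0.61  5.86]
```

View pics/w3.png

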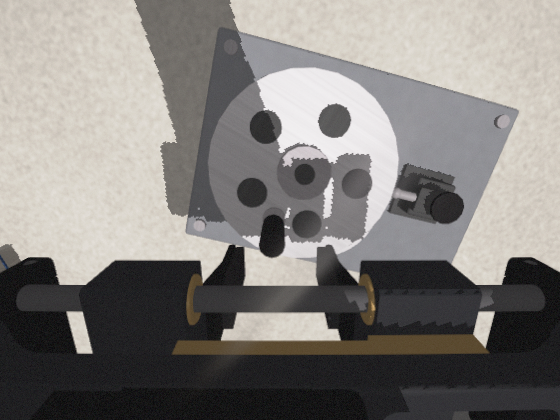

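The knob's top is near (272,245), a little left of the midline at column 281. That matches the −6 mm y correction.

```bash
python3 - <<'E'
from h import *
import pickle
o,c=pickle.load(open('w3.pkl','rb'))
for uv in((272,245),(272,248)): print(wplane(o,c,uv,.12))
print('hub',wplane(o,c,(305,173),.076),'pad',wplane(o,c,(445,208),.068))
print('tip->',wplane(o,c,(281,250),.12))
E
```

```text
[[ 0.57495317 -0.09309719  0.12      ]]
[[ 0.57695224 -0.09402297  0.12      ]]
hub [[ 0.54711615 -0.05332945  0.076     ]] pad [[0.62397026 0.04231167 0.068     ]]
tip-> [[ 0.5808121  -0.08906384  0.12      ]]
```

Emit:
{"fn": "servo_tool", "kwargs": {
  "plan": [
    [0.5, [-0.1, -0.4, 0], [0, 0, 0]],
    [0.5, [0, -0.2, 0], [0, 0, 0]],
    [0.5, [0, 0, 0], [0, 0, 0]],
    [0.5, [0, 0, 0], [0, 0, 0]]
  ]
}}

```text
time_s: 8.5
tool_pos: [0.576, -0.0919, 0.1417]
tool_rot: [-179.9, -0.2, 155.7]
force: [0.3, -0.5, 0.5]
grip_width: 0.0436
```

```bash
python3 to.py .576 -.0925 .083
```

```text
[ 0.576  -0.0919  0.1417] [-179.9    -0.2   155.73] [ 0.3 -0.5  0.5] cm: [-0.04 -0.04  5.87]
```

Emit:
{"fn": "servo_tool", "kwargs": {
  "plan": [
    [0.5, [0, 0, 1.0], [0, 0, 0]],
    [0.5, [0, 0, 1.5], [0, 0, 0]],
    [0.5, [0, 0, 1.5], [0, 0, 0]],
    [0.5, [0, 0, 1.0], [0, 0, 0]],
    [0.5, [0, 0, 0.5], [0, 0, 0]],
    [0.45, [0, 0, 0], [0, 0, 0]],
    [0.4, [0, 0, 0], [0, 0, 0]],
    [0.36, [0, 0, 0], [0, 0, 0]],
    [0.33, [0, 0, 0], [0, 0, 0]],
    [0.3, [0, 0, 0], [0, 0, 0]]
  ],
  "force": 10
}}

```text
time_s: 9.33
tool_pos: [0.5769, -0.0923, 0.0841]
tool_rot: [-180.0, -0.0, 155.7]
force: [0.3, 0.2, -0.4]
grip_width: 0.0287
```

```bash
python3 to.py .576 -.093 .083
```

```text
[ 0.5769 -0.0923  0.0841] [-1.7999e+02 -3.0000e-02  1.5569e+02] [ 0.3  0.2 -0.4] cm: [ 0.05 -0.1   0.11]
```

Emit:
{"fn": "servo_tool", "kwargs": {
  "plan": [
    [0.28, [0, 0, 0], [0, 0, 0]],
    [0.26, [0, 0, 0], [0, 0, 0]],
    [0.24, [0, 0, 0], [0, 0, 0]],
    [0.22, [0, 0, 0], [0, 0, 0]],
    [0.2, [0, 0, 0], [0, 0, 0]],
    [0.18, [0, 0, 0], [0, 0, 0]],
    [0.15, [0, 0, 0], [0, 0, 0]]
  ]
}}

```text
time_s: 9.92
tool_pos: [0.5779, -0.0931, 0.0859]
tool_rot: [180.0, 0.1, 155.7]
force: [0.3, 0.2, 0.3]
grip_width: 0.0173
```

Emit:
{"fn": "servo_tool", "kwargs": {
  "plan": [
    [0, [0, 0, 0], [0, 0, 0]],
    [0, [0, 0, 0], [0, 0, 0]],
    [0, [0, 0, 0], [0, 0, 0]]
  ],
  "force": 30
}}

```text
time_s: 10.17
tool_pos: [0.5779, -0.0931, 0.0859]
tool_rot: [180.0, 0.1, 155.7]
force: [0.1, 0.1, -0.6]
grip_width: 0.017
```

```bash
cat > arc.py <<'E'
# python3 arc.py step_rad n : tool-axis cm steps round the circle from the present pose
import sys; from h import *
C=np.array([.548,-.054]); o=env.get_obs(); p=o['tool_pos'][:2]-C; a=np.arctan2(p[1],p[0]); r=np.hypot(*p)
M=R.from_euler('xyz',o['tool_rot'],degrees=True); tg=np.array([-np.sin(a),np.cos(a)])
print('r %.4f ang %.1f z %.4f'%(r,np.degrees(a),o['tool_pos'][2]),'F tang %.1f rad %.1f'%(o['force'][:2]@tg,o['force'][:2]@p/r),'yaw',o['tool_rot'].round(1))
s=float(sys.argv[1]); q=p
for k in range(1,int(sys.argv[2])+1):
    t=.048*np.array([np.cos(a+s*k),np.sin(a+s*k)]); d=M.inv().apply([*(t-q),0])*100; q=t; print(d.round(2)[:2],'tang %d'%np.degrees(a+s*k+np.pi/2))
E
python3 arc.py .1 12
```

```text
r 0.0492 ang -52.5 z 0.0859 F tang 0.1 rad -0.1 yaw [1.800e+02 1.000e-01 1.557e+02]
[-0.1   0.49] tang 43
[-0.16  0.45] tang 48
[-0.12  0.47] tang 54
[-0.07  0.47] tang 60
[-0.02  0.48] tang 66
[0.03 0.48] tang 71
[0.08 0.47] tang 77
[0.12 0.46] tang 83
[0.17 0.45] tang 89
[0.21 0.43] tang 94
[0.25 0.41] tang 100
[0.29 0.38] tang 106
```

Emit:
{"fn": "servo_tool", "kwargs": {
  "plan": [
    [0, [-0.04, 0.16, 0], [0, 0, 0]],
    [0, [-0.04, 0.16, 0], [0, 0, 0]],
    [0, [-0.04, 0.16, 0], [0, 0, 0]]
  ]
}}

```text
time_s: 10.42
tool_pos: [0.5805, -0.0912, 0.0859]
tool_rot: [-179.9, 0.1, 155.6]
force: [-0.5, -1.5, -0.2]
grip_width: 0.0169
```

Emit:
{"fn": "servo_tool", "kwargs": {
  "plan": [
    [0, [-0.05, 0.16, 0], [0, 0, 0]],
    [0, [-0.05, 0.16, 0], [0, 0, 0]],
    [0, [-0.05, 0.16, 0], [0, 0, 0]]
  ]
}}

```text
time_s: 10.67
tool_pos: [0.5841, -0.088, 0.086]
tool_rot: [-179.8, 0.2, 155.5]
force: [-1.3, -2.4, 0.6]
grip_width: 0.0172
```

```bash
python3 arc.py .1 12
```

```text
r 0.0496 ang -43.2 z 0.0860 F tang -2.6 rad 0.7 yaw [-179.8    0.2  155.5]
[0.02 0.51] tang 52
[-0.08  0.47] tang 58
[-0.04  0.48] tang 63
[0.01 0.48] tang 69
[0.06 0.48] tang 75
[0.11 0.47] tang 81
[0.15 0.46] tang 86
[0.2  0.44] tang 92
[0.24 0.42] tang 98
[0.28 0.39] tang 104
[0.32 0.36] tang 109
[0.35 0.33] tang 115
```

Emit:
{"fn": "servo_tool", "kwargs": {
  "plan": [
    [0, [0, 0.17, 0], [0, 0, 0]],
    [0, [-0.01, 0.17, 0], [0, 0, 0]],
    [0, [-0.02, 0.17, 0], [0, 0, 0]]
  ]
}}

```text
time_s: 10.92
tool_pos: [0.5876, -0.084, 0.086]
tool_rot: [-179.8, 0.3, 155.5]
force: [-0.4, -3.0, -0.0]
grip_width: 0.0171
```

Emit:
{"fn": "servo_tool", "kwargs": {
  "plan": [
    [0, [-0.02, 0.17, 0], [0, 0, 0]],
    [0, [-0.02, 0.17, 0], [0, 0, 0]],
    [0, [-0.02, 0.17, 0], [0, 0, 0]]
  ]
}}

```text
time_s: 11.17
tool_pos: [0.5911, -0.0794, 0.086]
tool_rot: [-179.8, 0.4, 155.5]
force: [1.3, -2.2, -1.3]
grip_width: 0.0173
```

Emit:
{"fn": "servo_tool", "kwargs": {
  "plan": [
    [0, [-0.01, 0.17, 0], [0, 0, 0]],
    [0, [-0.01, 0.17, 0], [0, 0, 0]],
    [0, [-0.01, 0.17, 0], [0, 0, 0]]
  ]
}}

```text
time_s: 11.42
tool_pos: [0.5934, -0.0753, 0.086]
tool_rot: [-179.7, 0.4, 155.5]
force: [-1.0, -5.3, 1.1]
grip_width: 0.0171
```

```bash
python3 arc.py .1 12
```

```text
r 0.0501 ang -25.1 z 0.0860 F tang -5.2 rad 1.3 yaw [-179.7    0.4  155.5]
[0.23 0.48] tang 70
[0.07 0.48] tang 76
[0.11 0.47] tang 82
[0.16 0.45] tang 87
[0.2  0.43] tang 93
[0.25 0.41] tang 99
[0.29 0.38] tang 105
[0.32 0.35] tang 110
[0.36 0.32] tang 116
[0.39 0.28] tang 122
[0.41 0.24] tang 127
[0.44 0.2 ] tang 133
```

Drag is rising at knob bearing −25°, as the picture hint predicted. I go on in finer steps.

Emit:
{"fn": "servo_tool", "kwargs": {
  "plan": [
    [0, [0.02, 0.16, 0], [0, 0, 0]],
    [0, [0.02, 0.16, 0], [0, 0, 0]]
  ]
}}

```text
time_s: 11.58
tool_pos: [0.5936, -0.075, 0.086]
tool_rot: [-179.5, 0.4, 155.4]
force: [-1.1, -5.9, -0.2]
grip_width: 0.0173
```

Emit:
{"fn": "servo_tool", "kwargs": {
  "plan": [
    [0, [0.03, 0.16, 0], [0, 0, 0]],
    [0, [0.03, 0.16, 0], [0, 0, 0]]
  ]
}}

```text
time_s: 11.75
tool_pos: [0.5936, -0.075, 0.086]
tool_rot: [-179.3, 0.4, 155.3]
force: [-0.8, -6.0, -0.1]
grip_width: 0.0168
```

Emit:
{"fn": "servo_tool", "kwargs": {
  "plan": [
    [0, [0.04, 0.16, 0], [0, 0, 0]],
    [0, [0.04, 0.16, 0], [0, 0, 0]]
  ]
}}

```text
time_s: 11.92
tool_pos: [0.5935, -0.0749, 0.086]
tool_rot: [-179.1, 0.4, 155.1]
force: [-0.0, -5.3, -0.0]
grip_width: 0.017
```

Emit:
{"fn": "servo_tool", "kwargs": {
  "plan": [
    [0, [0.05, 0.16, 0], [0, 0, 0]],
    [0, [0.05, 0.16, 0], [0, 0, 0]]
  ]
}}

```text
time_s: 12.08
tool_pos: [0.5935, -0.075, 0.086]
tool_rot: [-178.9, 0.5, 155.0]
force: [-0.8, -5.1, 0.2]
grip_width: 0.0176
```

```bash
python3 arc.py .06 12
```

```text
r 0.0501 ang -24.8 z 0.0860 F tang -4.9 rad 1.4 yaw [-178.9    0.5  155. ]
[0.22 0.29] tang 68
[0.03 0.29] tang 72
[0.04 0.28] tang 75
[0.06 0.28] tang 78
[0.08 0.28] tang 82
[0.09 0.27] tang 85
[0.11 0.27] tang 89
[0.13 0.26] tang 92
[0.14 0.25] tang 96
[0.16 0.24] tang 99
[0.17 0.23] tang 103
[0.18 0.22] tang 106
```

Emit:
{"fn": "servo_tool", "kwargs": {
  "plan": [
    [0, [0.06, 0.24, 0], [-1.0, 0, 0]],
    [0, [0.06, 0.24, 0], [-0.2, 0, 0]]
  ]
}}

```text
time_s: 12.25
tool_pos: [0.5943, -0.0732, 0.086]
tool_rot: [-179.9, 0.6, 154.9]
force: [-0.8, -8.5, 0.2]
grip_width: 0.0173
```

Emit:
{"fn": "servo_tool", "kwargs": {
  "plan": [
    [0, [0.06, 0.26, 0], [-0.3, 0, 0]],
    [0, [0.06, 0.26, 0], [-0.2, 0, 0]]
  ]
}}

```text
time_s: 12.42
tool_pos: [0.5945, -0.073, 0.086]
tool_rot: [179.9, 0.7, 154.7]
force: [-1.2, -7.7, -0.0]
grip_width: 0.0177
```

Emit:
{"fn": "servo_tool", "kwargs": {
  "plan": [
    [0, [0.06, 0.28, 0], [-0.2, 0, 0]]
  ]
}}

```text
time_s: 12.5
tool_pos: [0.5944, -0.073, 0.086]
tool_rot: [179.9, 0.7, 154.6]
force: [0.0, -8.1, 0.8]
grip_width: 0.0176
```

```bash
python3 arc.py .06 6
```

```text
r 0.0502 ang -22.3 z 0.0860 F tang -7.5 rad 3.1 yaw [179.9   0.7 154.6]
[0.24 0.27] tang 71
[0.04 0.28] tang 74
[0.06 0.28] tang 78
[0.08 0.28] tang 81
[0.09 0.27] tang 84
[0.11 0.27] tang 88
```

Emit:
{"fn": "servo_tool", "kwargs": {
  "plan": [
    [0, [0.08, 0.36, 0], [-0.2, 0.2, 0]]
  ]
}}

```text
time_s: 12.58
tool_pos: [0.5945, -0.0729, 0.086]
tool_rot: [180.0, 0.6, 154.5]
force: [-2.2, -9.2, 0.6]
grip_width: 0.0169
```

Emit:
{"fn": "servo_tool", "kwargs": {
  "plan": [
    [0, [0.08, 0.36, 0], [-0.2, 0.2, 0]]
  ]
}}

```text
time_s: 12.67
tool_pos: [0.5945, -0.073, 0.086]
tool_rot: [-180.0, 0.4, 154.3]
force: [-1.2, -8.3, 0.9]
grip_width: 0.0174
```

Emit:
{"fn": "servo_tool", "kwargs": {
  "plan": [
    [0, [0.08, 0.36, 0], [-0.2, 0, 0]]
  ]
}}

```text
time_s: 12.75
tool_pos: [0.5945, -0.073, 0.086]
tool_rot: [-179.9, 0.4, 154.2]
force: [-1.4, -9.5, 0.4]
grip_width: 0.0172
```

```bash
python3 arc.py .06 6
```

```text
r 0.0502 ang -22.2 z 0.0860 F tang -9.3 rad 2.3 yaw [-179.9    0.4  154.2]
[0.25 0.27] tang 71
[0.04 0.28] tang 74
[0.06 0.28] tang 78
[0.08 0.28] tang 81
[0.09 0.27] tang 84
[0.11 0.27] tang 88
```

Emit:
{"fn": "servo_tool", "kwargs": {
  "plan": [
    [0, [0.1, 0.46, 0], [-0.2, 0.2, 0.5]]
  ]
}}

```text
time_s: 12.83
tool_pos: [0.5946, -0.0726, 0.086]
tool_rot: [-179.8, 0.3, 153.5]
force: [-1.9, -10.2, -0.6]
grip_width: 0.0171
```

Emit:
{"fn": "servo_tool", "kwargs": {
  "plan": [
    [0, [0.1, 0.46, 0], [-0.2, 0.2, 0.5]]
  ]
}}

```text
time_s: 12.92
tool_pos: [0.5947, -0.0724, 0.086]
tool_rot: [-179.7, 0.1, 152.9]
force: [-2.6, -11.0, 0.7]
grip_width: 0.0167
```

```bash
python3 arc.py .06 6
```

```text
r 0.0502 ang -21.4 z 0.0860 F tang -11.2 rad 1.6 yaw [-1.797e+02  1.000e-01  1.529e+02]
[0.26 0.26] tang 71
[0.05 0.28] tang 75
[0.07 0.28] tang 78
[0.09 0.27] tang 82
[0.1  0.27] tang 85
[0.12 0.26] tang 89
```

Emit:
{"fn": "servo_tool", "kwargs": {
  "plan": [
    [0, [0.1, 0.5, 0], [-0.3, 0, -0.8]]
  ]
}}

```text
time_s: 13.0
tool_pos: [0.5949, -0.072, 0.0859]
tool_rot: [-179.7, 0.1, 153.5]
force: [-3.1, -10.7, 1.4]
grip_width: 0.017
```

Emit:
{"fn": "servo_tool", "kwargs": {
  "plan": [
    [0, [0.1, 0.5, 0], [-0.3, 0, -0.8]]
  ]
}}

```text
time_s: 13.08
tool_pos: [0.595, -0.0718, 0.0859]
tool_rot: [-179.6, 0.2, 154.1]
force: [-2.1, -10.3, 1.4]
grip_width: 0.0171
```

Emit:
{"fn": "servo_tool", "kwargs": {
  "plan": [
    [0, [0.1, 0.5, 0], [-0.3, 0, -0.8]]
  ]
}}

```text
time_s: 13.17
tool_pos: [0.595, -0.0717, 0.0859]
tool_rot: [-179.6, 0.2, 154.8]
force: [-2.4, -10.9, 1.2]
grip_width: 0.0171
```

```bash
python3 arc.py .06 6
```

```text
r 0.0502 ang -20.6 z 0.0859 F tang -11.0 rad 1.6 yaw [-179.6    0.2  154.8]
[0.25 0.27] tang 72
[0.05 0.28] tang 76
[0.07 0.28] tang 79
[0.08 0.28] tang 83
[0.1  0.27] tang 86
[0.11 0.26] tang 90
```

Emit:
{"fn": "servo_tool", "kwargs": {
  "plan": [
    [0, [0.1, 0.6, 0], [-0.3, 0, 0]]
  ]
}}

```text
time_s: 13.25
tool_pos: [0.5952, -0.0712, 0.0859]
tool_rot: [-179.5, 0.2, 154.6]
force: [-2.0, -12.2, 1.2]
grip_width: 0.0174
```

Emit:
{"fn": "servo_tool", "kwargs": {
  "plan": [
    [0, [0.1, 0.6, 0], [-0.3, 0, 0]]
  ]
}}

```text
time_s: 13.33
tool_pos: [0.5954, -0.0706, 0.0859]
tool_rot: [-179.5, 0.2, 154.4]
force: [-2.8, -12.1, 1.5]
grip_width: 0.017
```

Emit:
{"fn": "servo_tool", "kwargs": {
  "plan": [
    [0, [0.1, 0.6, 0], [-0.3, 0, 0]]
  ]
}}

```text
time_s: 13.42
tool_pos: [0.5955, -0.0705, 0.0859]
tool_rot: [-179.4, 0.3, 154.2]
force: [-3.4, -11.9, 1.6]
grip_width: 0.0171
```

```bash
python3 arc.py .06 6
```

```text
r 0.0503 ang -19.1 z 0.0859 F tang -12.4 rad 0.7 yaw [-179.4    0.3  154.2]
[0.27 0.26] tang 74
[0.06 0.28] tang 77
[0.08 0.28] tang 81
[0.09 0.27] tang 84
[0.11 0.27] tang 88
[0.12 0.26] tang 91
```

Emit:
{"fn": "servo_tool", "kwargs": {
  "plan": [
    [0, [0.12, 0.7, 0], [-0.4, 0, 0]]
  ]
}}

```text
time_s: 13.5
tool_pos: [0.5958, -0.0697, 0.086]
tool_rot: [-179.3, 0.3, 154.0]
force: [-3.1, -13.0, 2.6]
grip_width: 0.0171
```

Emit:
{"fn": "servo_tool", "kwargs": {
  "plan": [
    [0, [0.12, 0.7, 0], [-0.3, 0, 0]]
  ]
}}

```text
time_s: 13.58
tool_pos: [0.596, -0.0692, 0.0859]
tool_rot: [-179.2, 0.3, 153.8]
force: [-4.4, -13.0, 1.1]
grip_width: 0.0172
```

Emit:
{"fn": "servo_tool", "kwargs": {
  "plan": [
    [0, [0.12, 0.7, 0], [-0.3, 0, 0]]
  ]
}}

```text
time_s: 13.67
tool_pos: [0.5961, -0.0689, 0.0859]
tool_rot: [-179.0, 0.3, 153.5]
force: [-4.3, -13.3, 2.2]
grip_width: 0.017
```

```bash
python3 arc.py .06 6
```

```text
r 0.0504 ang -17.2 z 0.0859 F tang -14.0 rad -0.2 yaw [-179.     0.3  153.5]
[0.29 0.24] tang 76
[0.07 0.28] tang 79
[0.09 0.27] tang 83
[0.1  0.27] tang 86
[0.12 0.26] tang 89
[0.14 0.25] tang 93
```

Emit:
{"fn": "servo_tool", "kwargs": {
  "plan": [
    [0, [0.1, 0.8, 0], [-1.0, 0, -0.5]]
  ]
}}

```text
time_s: 13.75
tool_pos: [0.5968, -0.0672, 0.0858]
tool_rot: [-179.6, 0.3, 153.8]
force: [-6.1, -13.3, 5.1]
grip_width: 0.0173
```

Emit:
{"fn": "servo_tool", "kwargs": {
  "plan": [
    [0, [0.1, 0.8, 0], [-0.5, 0, -0.5]]
  ]
}}

```text
time_s: 13.83
tool_pos: [0.597, -0.0664, 0.0858]
tool_rot: [-179.6, 0.3, 154.1]
force: [-5.6, -15.0, 4.8]
grip_width: 0.017
```

```bash
python3 arc.py .06 3; python3 - <<'E'
import numpy as np
from scipy.optimize import least_squares as ls
p=np.array([(.5779,-.0931),(.5805,-.0912),(.5841,-.088),(.5876,-.084),(.5911,-.0794),(.5934,-.0753),(.5945,-.073),(.5950,-.0717),(.5961,-.0689)])
f=ls(lambda c:np.hypot(*(p-c).T)-.048,[.548,-.054]); print(f.x,f.fun*1e3)
E
```

```text
r 0.0505 ang -14.2 z 0.0858 F tang -15.9 rad -1.8 yaw [-179.6    0.3  154.1]
[0.31 0.23] tang 79
[0.08 0.28] tang 82
[0.1  0.27] tang 86
[ 0.55056001 -0.05363906] [ 0.00667364  0.0336042   0.01671698 -0.10691499  0.03245727  0.00480454
  0.0163404  -0.03010831  0.02902518]
```

Drag reads 16 N, above the expected 12, so I check by eye that nothing is caught.

```bash
python3 - <<'E'
from h import *
import pickle
o=env.get_obs(); c=env.read_camera('wrist'); t=env.read_camera('top'); s=env.read_camera('scene')
pickle.dump((o,c,t,s),open('w4.pkl','wb'))
A=cv2.resize(t['image'][140:240,235:345],(400,364),interpolation=cv2.INTER_CUBIC)
B=cv2.resize(s['image'][190:285,230:345],(400,330),interpolation=cv2.INTER_CUBIC)
cv2.imwrite('pics/w4.png',np.hstack([cv2.resize(c['image'],(400,300)) , B[:300]])) 
E
```

```text
(no output)
```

View pics/w4.png

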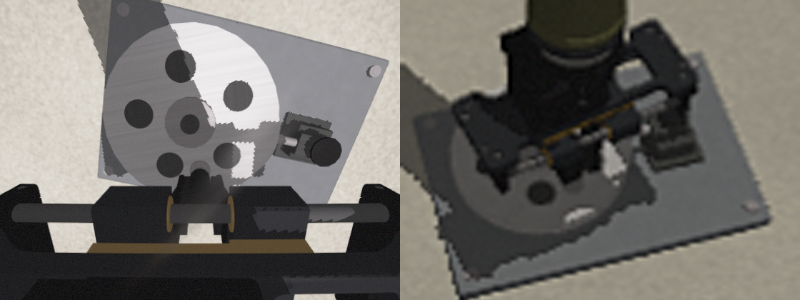

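Nothing is caught. The tip at about (280,138) rides on the rim. I go on.

Emit:
{"fn": "servo_tool", "kwargs": {
  "plan": [
    [0, [0.12, 0.8, 0], [-0.6, 0, 0]]
  ]
}}

```text
time_s: 14.07
tool_pos: [0.5972, -0.0652, 0.0859]
tool_rot: [-179.7, 0.3, 153.9]
force: [-4.6, -15.6, 3.1]
grip_width: 0.0168
```

Emit:
{"fn": "servo_tool", "kwargs": {
  "plan": [
    [0, [0.12, 0.8, 0], [-0.6, 0, 0]]
  ]
}}

```text
time_s: 14.15
tool_pos: [0.5974, -0.0648, 0.0859]
tool_rot: [-179.8, 0.3, 153.6]
force: [-4.8, -15.0, 2.9]
grip_width: 0.017
```

Emit:
{"fn": "servo_tool", "kwargs": {
  "plan": [
    [0, [0.12, 0.8, 0], [-0.6, 0, 0]]
  ]
}}

```text
time_s: 14.23
tool_pos: [0.5974, -0.0647, 0.0859]
tool_rot: [-179.9, 0.3, 153.3]
force: [-5.1, -14.7, 3.8]
grip_width: 0.0172
```

```bash
sed -i 's/\.548,-\.054/.5506,-.0536/' arc.py; python3 arc.py .06 4
```

```text
r 0.0481 ang -13.4 z 0.0859 F tang -15.4 rad -1.6 yaw [-179.9    0.3  153.3]
[0.08 0.28] tang 80
[0.09 0.27] tang 83
[0.11 0.27] tang 86
[0.12 0.26] tang 90
```

Emit:
{"fn": "servo_tool", "kwargs": {
  "plan": [
    [0, [0.25, 0.9, 0], [-0.5, 0, -0.5]]
  ]
}}

```text
time_s: 14.32
tool_pos: [0.5974, -0.0639, 0.0859]
tool_rot: [-179.8, 0.4, 153.5]
force: [-2.0, -15.3, 1.3]
grip_width: 0.0168
```

Emit:
{"fn": "servo_tool", "kwargs": {
  "plan": [
    [0, [0.25, 0.9, 0], [-0.5, 0, -0.5]]
  ]
}}

```text
time_s: 14.4
tool_pos: [0.5977, -0.0626, 0.086]
tool_rot: [-179.8, 0.5, 153.8]
force: [-1.0, -14.0, 0.2]
grip_width: 0.0174
```

Emit:
{"fn": "servo_tool", "kwargs": {
  "plan": [
    [0, [0.25, 0.9, 0], [-0.5, 0, -0.5]]
  ]
}}

```text
time_s: 14.48
tool_pos: [0.598, -0.0612, 0.086]
tool_rot: [-179.8, 0.6, 154.0]
force: [-2.0, -13.9, 1.6]
grip_width: 0.0173
```

```bash
python3 arc.py .06 4
```

```text
r 0.0480 ang -9.0 z 0.0860 F tang -14.0 rad 0.2 yaw [-179.8    0.6  154. ]
[0.09 0.27] tang 84
[0.11 0.27] tang 87
[0.12 0.26] tang 91
[0.14 0.25] tang 94
```

Force has peaked (about 15.5 N near −14°) and is falling. I ease the push and carry on over the top.

Emit:
{"fn": "servo_tool", "kwargs": {
  "plan": [
    [0, [0.22, 0.7, 0], [-0.2, 0, 0]]
  ]
}}

```text
time_s: 14.57
tool_pos: [0.5981, -0.0602, 0.086]
tool_rot: [-179.6, 0.7, 153.7]
force: [-0.6, -11.4, 0.0]
grip_width: 0.017
```

Emit:
{"fn": "servo_tool", "kwargs": {
  "plan": [
    [0, [0.22, 0.65, 0], [-0.2, 0, 0]]
  ]
}}

```text
time_s: 14.65
tool_pos: [0.5982, -0.0598, 0.086]
tool_rot: [-179.4, 0.9, 153.5]
force: [-0.9, -13.1, -0.6]
grip_width: 0.0173
```

```bash
python3 arc.py .06 4
```

```text
r 0.0480 ang -7.4 z 0.0860 F tang -13.1 rad 0.8 yaw [-179.4    0.9  153.5]
[0.1  0.27] tang 85
[0.12 0.26] tang 89
[0.13 0.26] tang 92
[0.15 0.25] tang 96
```

Emit:
{"fn": "servo_tool", "kwargs": {
  "plan": [
    [0, [0.26, 0.75, 0], [-0.5, 0.4, 0]]
  ]
}}

```text
time_s: 14.73
tool_pos: [0.5983, -0.0582, 0.086]
tool_rot: [-179.5, 0.6, 153.3]
force: [-0.3, -12.6, 0.5]
grip_width: 0.0171
```

Emit:
{"fn": "servo_tool", "kwargs": {
  "plan": [
    [0, [0.26, 0.75, 0], [-0.4, 0.3, -0.3]]
  ]
}}

```text
time_s: 14.82
tool_pos: [0.5985, -0.0562, 0.086]
tool_rot: [-179.6, 0.4, 153.3]
force: [-1.6, -11.0, 0.6]
grip_width: 0.0172
```

Emit:
{"fn": "servo_tool", "kwargs": {
  "plan": [
    [0, [0.26, 0.65, 0], [-0.3, 0.2, -0.3]]
  ]
}}

```text
time_s: 14.9
tool_pos: [0.5985, -0.0539, 0.086]
tool_rot: [-179.6, 0.3, 153.4]
force: [-0.4, -8.2, -0.0]
grip_width: 0.0172
```

```bash
python3 arc.py .06 4
```

```text
r 0.0479 ang -0.4 z 0.0860 F tang -8.2 rad -0.4 yaw [-179.6    0.3  153.4]
[0.13 0.26] tang 93
[0.15 0.25] tang 96
[0.16 0.24] tang 99
[0.18 0.23] tang 103
```

Emit:
{"fn": "servo_tool", "kwargs": {
  "plan": [
    [0, [0.14, 0.36, 0], [-0.2, 0, 0]]
  ]
}}

```text
time_s: 14.98
tool_pos: [0.5985, -0.0525, 0.0859]
tool_rot: [-179.6, 0.3, 153.3]
force: [-0.7, -4.3, 1.3]
grip_width: 0.0169
```

Emit:
{"fn": "servo_tool", "kwargs": {
  "plan": [
    [0, [0.14, 0.34, 0], [-0.2, 0, 0]]
  ]
}}

```text
time_s: 15.07
tool_pos: [0.5985, -0.0512, 0.086]
tool_rot: [-179.7, 0.4, 153.2]
force: [-0.4, -6.0, 0.6]
grip_width: 0.0172
```

Emit:
{"fn": "servo_tool", "kwargs": {
  "plan": [
    [0, [0.14, 0.32, 0], [-0.2, 0, 0]]
  ]
}}

```text
time_s: 15.15
tool_pos: [0.5984, -0.0492, 0.086]
tool_rot: [-179.8, 0.4, 153.1]
force: [-0.8, -4.6, 0.8]
grip_width: 0.0171
```

Emit:
{"fn": "servo_tool", "kwargs": {
  "plan": [
    [0, [0.16, 0.3, 0], [-0.2, 0, 0]]
  ]
}}

```text
time_s: 15.23
tool_pos: [0.598, -0.0461, 0.0859]
tool_rot: [-180.0, 0.4, 153.1]
force: [-0.3, -3.0, 1.2]
grip_width: 0.0171
```

```bash
python3 arc.py .06 4
```

```text
r 0.0480 ang 8.9 z 0.0859 F tang -2.9 rad -0.8 yaw [-180.     0.4  153.1]
[0.17 0.23] tang 102
[0.19 0.22] tang 105
[0.2  0.21] tang 109
[0.21 0.19] tang 112
```

Emit:
{"fn": "servo_tool", "kwargs": {
  "plan": [
    [0, [0.18, 0.25, 0], [0, 0, 0]],
    [0, [0.2, 0.22, 0], [0, 0, 0]]
  ]
}}

```text
time_s: 15.4
tool_pos: [0.5962, -0.0386, 0.0859]
tool_rot: [180.0, 0.3, 153.1]
force: [-0.5, -2.8, 0.9]
grip_width: 0.0172
```

Emit:
{"fn": "servo_tool", "kwargs": {
  "plan": [
    [0, [0.2, 0.22, 0], [0, 0, 0]],
    [0, [0.22, 0.2, 0], [0, 0, 0]]
  ]
}}

```text
time_s: 15.57
tool_pos: [0.5932, -0.0314, 0.0859]
tool_rot: [-180.0, 0.1, 153.1]
force: [-2.4, -3.4, 2.0]
grip_width: 0.0171
```

Emit:
{"fn": "servo_tool", "kwargs": {
  "plan": [
    [0, [0.22, 0.18, 0], [0, 0, 0]],
    [0, [0.05, 0.04, 0], [0, 0, 0]]
  ]
}}

```text
time_s: 15.73
tool_pos: [0.5907, -0.0271, 0.0859]
tool_rot: [-179.9, 0.0, 153.2]
force: [-3.0, -3.4, 1.9]
grip_width: 0.0174
```

```bash
python3 arc.py -.06 8
```

```text
r 0.0480 ang 33.5 z 0.0859 F tang -1.1 rad -4.4 yaw [-179.9    0.   153.2]
[-0.24 -0.15] tang 120
[-0.24 -0.16] tang 116
[-0.23 -0.18] tang 113
[-0.21 -0.19] tang 109
[-0.2 -0.2] tang 106
[-0.19 -0.22] tang 102
[-0.18 -0.23] tang 99
[-0.16 -0.24] tang 96
```

Past the bulge at +33°. Now I come back clockwise to measure the peak from the other side.

Emit:
{"fn": "servo_tool", "kwargs": {
  "plan": [
    [0, [-0.24, -0.15, 0], [0, 0, 0]],
    [0, [-0.24, -0.17, 0], [0, 0, 0]]
  ]
}}

```text
time_s: 15.9
tool_pos: [0.5921, -0.0294, 0.0858]
tool_rot: [180.0, -0.2, 153.4]
force: [-3.2, -0.7, 4.4]
grip_width: 0.017
```

Emit:
{"fn": "servo_tool", "kwargs": {
  "plan": [
    [0, [-0.24, -0.2, 0], [0, 0, 0]],
    [0, [-0.22, -0.2, 0], [0, 0, 0]]
  ]
}}

```text
time_s: 16.07
tool_pos: [0.5943, -0.0336, 0.0858]
tool_rot: [179.9, -0.3, 153.4]
force: [-3.0, 0.6, 2.9]
grip_width: 0.0173
```

Emit:
{"fn": "servo_tool", "kwargs": {
  "plan": [
    [0, [-0.28, -0.3, 0], [0.2, 0, 0]]
  ]
}}

```text
time_s: 16.15
tool_pos: [0.5957, -0.037, 0.0858]
tool_rot: [-180.0, -0.4, 153.4]
force: [-2.7, 0.4, 2.7]
grip_width: 0.0172
```

Emit:
{"fn": "servo_tool", "kwargs": {
  "plan": [
    [0, [-0.32, -0.36, 0], [0.2, 0, 0]]
  ]
}}

```text
time_s: 16.23
tool_pos: [0.5971, -0.0413, 0.0858]
tool_rot: [-179.8, -0.4, 153.5]
force: [-4.5, -0.1, 3.6]
grip_width: 0.0173
```

```bash
python3 arc.py -.06 4
```

```text
r 0.0481 ang 14.8 z 0.0858 F tang 1.0 rad -4.3 yaw [-179.8   -0.4  153.5]
[-0.18 -0.23] tang 101
[-0.17 -0.23] tang 97
[-0.16 -0.24] tang 94
[-0.14 -0.25] tang 91
```

Emit:
{"fn": "servo_tool", "kwargs": {
  "plan": [
    [0, [-0.18, -0.24, 0], [0, -0.3, 0]]
  ]
}}

```text
time_s: 16.32
tool_pos: [0.5979, -0.0448, 0.0858]
tool_rot: [-179.8, -0.1, 153.5]
force: [-4.9, 0.6, 3.5]
grip_width: 0.0171
```

Emit:
{"fn": "servo_tool", "kwargs": {
  "plan": [
    [0, [-0.18, -0.28, 0], [0, -0.2, 0]]
  ]
}}

```text
time_s: 16.4
tool_pos: [0.5984, -0.0479, 0.0858]
tool_rot: [-179.8, 0.1, 153.5]
force: [-4.7, 3.3, 4.4]
grip_width: 0.0169
```

Emit:
{"fn": "servo_tool", "kwargs": {
  "plan": [
    [0, [-0.18, -0.32, 0], [0.2, 0, 0]]
  ]
}}

```text
time_s: 16.48
tool_pos: [0.5986, -0.0502, 0.0858]
tool_rot: [-179.8, 0.0, 153.5]
force: [-3.4, 6.8, 3.6]
grip_width: 0.017
```

Emit:
{"fn": "servo_tool", "kwargs": {
  "plan": [
    [0, [-0.18, -0.36, 0], [0.2, 0, 0]]
  ]
}}

```text
time_s: 16.57
tool_pos: [0.5986, -0.0512, 0.0858]
tool_rot: [-179.8, -0.1, 153.5]
force: [-4.9, 8.4, 4.2]
grip_width: 0.0173
```

```bash
python3 arc.py -.06 4
```

```text
r 0.0481 ang 2.9 z 0.0858 F tang 8.7 rad -4.5 yaw [-1.798e+02 -1.000e-01  1.535e+02]
[-0.13 -0.26] tang 89
[-0.12 -0.26] tang 86
[-0.1  -0.27] tang 82
[-0.09 -0.27] tang 79
```

Emit:
{"fn": "servo_tool", "kwargs": {
  "plan": [
    [0, [-0.2, -0.5, 0], [0.3, 0, 0]]
  ]
}}

```text
time_s: 16.65
tool_pos: [0.5986, -0.0523, 0.0859]
tool_rot: [-179.8, -0.2, 153.6]
force: [-2.6, 9.3, 2.6]
grip_width: 0.0171
```

Emit:
{"fn": "servo_tool", "kwargs": {
  "plan": [
    [0, [-0.2, -0.6, 0], [0.3, 0, 0]]
  ]
}}

```text
time_s: 16.73
tool_pos: [0.5986, -0.0533, 0.0859]
tool_rot: [-179.9, -0.3, 153.8]
force: [-2.1, 10.3, 3.1]
grip_width: 0.017
```

Emit:
{"fn": "servo_tool", "kwargs": {
  "plan": [
    [0, [-0.2, -0.65, 0], [0.3, 0, 0]]
  ]
}}

```text
time_s: 16.82
tool_pos: [0.5985, -0.054, 0.0859]
tool_rot: [-180.0, -0.4, 154.0]
force: [-0.9, 11.3, 2.5]
grip_width: 0.0174
```

Emit:
{"fn": "servo_tool", "kwargs": {
  "plan": [
    [0, [-0.2, -0.7, 0], [0.3, 0, 0]]
  ]
}}

```text
time_s: 16.9
tool_pos: [0.5985, -0.0547, 0.0859]
tool_rot: [179.9, -0.5, 154.2]
force: [-1.5, 11.4, 1.5]
grip_width: 0.017
```

```bash
python3 arc.py -.06 4
```

```text
r 0.0480 ang -1.4 z 0.0859 F tang 11.3 rad -1.7 yaw [179.9  -0.5 154.2]
[-0.12 -0.26] tang 85
[-0.1  -0.27] tang 81
[-0.08 -0.28] tang 78
[-0.06 -0.28] tang 74
```

Emit:
{"fn": "servo_tool", "kwargs": {
  "plan": [
    [0, [-0.2, -0.8, 0], [0.2, -0.3, 0.2]]
  ]
}}

```text
time_s: 16.98
tool_pos: [0.5985, -0.0556, 0.0859]
tool_rot: [179.6, -0.3, 154.3]
force: [-0.5, 13.2, 2.7]
grip_width: 0.0175
```

Emit:
{"fn": "servo_tool", "kwargs": {
  "plan": [
    [0, [-0.2, -0.8, 0], [0.2, -0.3, 0.2]]
  ]
}}

```text
time_s: 17.07
tool_pos: [0.5985, -0.0563, 0.0859]
tool_rot: [179.3, -0.1, 154.3]
force: [0.1, 12.5, 2.8]
grip_width: 0.017
```

Emit:
{"fn": "servo_tool", "kwargs": {
  "plan": [
    [0, [-0.2, -0.8, 0], [0.2, -0.2, 0.2]]
  ]
}}

```text
time_s: 17.15
tool_pos: [0.5985, -0.0566, 0.0859]
tool_rot: [178.9, 0.0, 154.4]
force: [-1.0, 14.0, 2.3]
grip_width: 0.0173
```

Emit:
{"fn": "servo_tool", "kwargs": {
  "plan": [
    [0, [-0.2, -0.8, 0], [0.2, 0, 0.2]]
  ]
}}

```text
time_s: 17.23
tool_pos: [0.5984, -0.0568, 0.0859]
tool_rot: [178.6, -0.1, 154.5]
force: [-0.9, 13.0, 1.7]
grip_width: 0.0176
```

```bash
python3 arc.py -.06 4
```

```text
r 0.0480 ang -3.9 z 0.0859 F tang 13.0 rad -1.7 yaw [ 1.786e+02 -1.000e-01  1.545e+02]
[-0.1  -0.27] tang 82
[-0.08 -0.28] tang 79
[-0.07 -0.28] tang 75
[-0.05 -0.28] tang 72
```

Emit:
{"fn": "servo_tool", "kwargs": {
  "plan": [
    [0, [-0.2, -0.9, 0], [1.2, 0, 0]]
  ]
}}

```text
time_s: 17.32
tool_pos: [0.5982, -0.0591, 0.086]
tool_rot: [179.3, -0.1, 154.7]
force: [0.5, 11.8, 1.5]
grip_width: 0.017
```

Emit:
{"fn": "servo_tool", "kwargs": {
  "plan": [
    [0, [-0.2, -0.9, 0], [0.6, 0, 0]]
  ]
}}

```text
time_s: 17.4
tool_pos: [0.5981, -0.0602, 0.0859]
tool_rot: [179.4, -0.2, 155.0]
force: [-0.2, 13.2, 1.2]
grip_width: 0.0172
```

Emit:
{"fn": "servo_tool", "kwargs": {
  "plan": [
    [0, [-0.15, -0.9, 0], [0.5, 0, 0]]
  ]
}}

```text
time_s: 17.48
tool_pos: [0.598, -0.0609, 0.0859]
tool_rot: [179.4, -0.2, 155.3]
force: [1.1, 14.7, 1.2]
grip_width: 0.0167
```

```bash
python3 arc.py -.06 4
```

```text
r 0.0479 ang -8.8 z 0.0859 F tang 14.7 rad -1.2 yaw [179.4  -0.2 155.3]
[-0.08 -0.28] tang 77
[-0.05 -0.28] tang 74
[-0.04 -0.29] tang 70
[-0.02 -0.29] tang 67
```

Emit:
{"fn": "servo_tool", "kwargs": {
  "plan": [
    [0, [-0.15, -0.9, 0], [0.6, 0, 0.4]]
  ]
}}

```text
time_s: 17.57
tool_pos: [0.5979, -0.0614, 0.0859]
tool_rot: [179.4, -0.2, 155.2]
force: [0.3, 15.3, 1.6]
grip_width: 0.017
```

Emit:
{"fn": "servo_tool", "kwargs": {
  "plan": [
    [0, [-0.12, -0.9, 0], [0.6, 0, 0.4]]
  ]
}}

```text
time_s: 17.65
tool_pos: [0.5978, -0.0617, 0.0859]
tool_rot: [179.4, -0.2, 155.1]
force: [1.7, 14.0, 0.5]
grip_width: 0.0173
```

Emit:
{"fn": "servo_tool", "kwargs": {
  "plan": [
    [0, [-0.1, -0.9, 0], [0.5, 0, 0.4]]
  ]
}}

```text
time_s: 17.73
tool_pos: [0.5978, -0.0618, 0.086]
tool_rot: [179.3, -0.2, 155.0]
force: [2.8, 13.7, -0.7]
grip_width: 0.0172
```

```bash
python3 arc.py -.06 4
```

```text
r 0.0479 ang -9.9 z 0.0860 F tang 14.0 rad 0.4 yaw [179.3  -0.2 155. ]
[-0.08 -0.28] tang 76
[-0.05 -0.28] tang 73
[-0.03 -0.29] tang 69
[-0.02 -0.29] tang 66
```

Emit:
{"fn": "servo_tool", "kwargs": {
  "plan": [
    [0, [-0.1, -1.0, 0], [0.7, 0, 0]]
  ]
}}

```text
time_s: 17.82
tool_pos: [0.5976, -0.0629, 0.086]
tool_rot: [179.4, -0.1, 155.3]
force: [3.9, 13.9, -0.8]
grip_width: 0.0171
```

Emit:
{"fn": "servo_tool", "kwargs": {
  "plan": [
    [0, [-0.1, -1.0, 0], [0.6, 0, 0]]
  ]
}}

```text
time_s: 17.9
tool_pos: [0.5974, -0.0641, 0.086]
tool_rot: [179.4, -0.1, 155.6]
force: [2.6, 13.2, -0.3]
grip_width: 0.0171
```

Emit:
{"fn": "servo_tool", "kwargs": {
  "plan": [
    [0, [-0.05, -0.9, 0], [0.5, 0, 0]]
  ]
}}

```text
time_s: 17.98
tool_pos: [0.5971, -0.065, 0.086]
tool_rot: [179.4, 0.0, 155.9]
force: [3.2, 12.1, -0.8]
grip_width: 0.0173
```

```bash
python3 arc.py -.06 4
```

```text
r 0.0479 ang -13.7 z 0.0860 F tang 12.5 rad 0.2 yaw [179.4   0.  155.9]
[-0.05 -0.28] tang 72
[-0.03 -0.29] tang 69
[-0.01 -0.29] tang 65
[ 0.01 -0.29] tang 62
```

Emit:
{"fn": "servo_tool", "kwargs": {
  "plan": [
    [0, [-0.05, -0.75, 0], [0.5, 0, 0.4]]
  ]
}}

```text
time_s: 18.07
tool_pos: [0.5972, -0.0652, 0.086]
tool_rot: [179.4, 0.1, 155.8]
force: [2.0, 9.7, -0.4]
grip_width: 0.0175
```

Emit:
{"fn": "servo_tool", "kwargs": {
  "plan": [
    [0, [-0.02, -0.7, 0], [0.4, 0, 0.4]]
  ]
}}

```text
time_s: 18.15
tool_pos: [0.5971, -0.0652, 0.086]
tool_rot: [179.3, 0.2, 155.6]
force: [2.2, 9.7, -0.4]
grip_width: 0.0171
```

Emit:
{"fn": "servo_tool", "kwargs": {
  "plan": [
    [0, [0, -0.65, 0], [0.3, 0, 0]]
  ]
}}

```text
time_s: 18.23
tool_pos: [0.5971, -0.0652, 0.086]
tool_rot: [179.2, 0.3, 155.9]
force: [2.4, 9.3, -0.0]
grip_width: 0.0169
```

```bash
python3 arc.py -.06 4
```

```text
r 0.0479 ang -14.0 z 0.0860 F tang 9.6 rad 0.1 yaw [179.2   0.3 155.9]
[-0.05 -0.28] tang 72
[-0.02 -0.29] tang 69
[-0.01 -0.29] tang 65
[ 0.01 -0.29] tang 62
```

Emit:
{"fn": "servo_tool", "kwargs": {
  "plan": [
    [0, [-0.05, -0.85, 0], [0.7, 0, 0]]
  ]
}}

```text
time_s: 18.32
tool_pos: [0.5969, -0.0664, 0.086]
tool_rot: [179.4, 0.4, 156.1]
force: [2.4, 11.7, -0.6]
grip_width: 0.0174
```

Emit:
{"fn": "servo_tool", "kwargs": {
  "plan": [
    [0, [-0.02, -0.85, 0], [0.4, 0, 0.4]]
  ]
}}

```text
time_s: 18.4
tool_pos: [0.5965, -0.0677, 0.086]
tool_rot: [179.3, 0.5, 156.0]
force: [2.2, 10.9, -0.9]
grip_width: 0.0171
```

Emit:
{"fn": "servo_tool", "kwargs": {
  "plan": [
    [0, [0, -0.75, 0], [0.3, 0, 0.3]]
  ]
}}

```text
time_s: 18.48
tool_pos: [0.5962, -0.0685, 0.086]
tool_rot: [179.2, 0.6, 155.9]
force: [2.4, 9.5, 0.0]
grip_width: 0.0173
```

Emit:
{"fn": "servo_tool", "kwargs": {
  "plan": [
    [0, [0, -0.65, 0], [0.3, 0, 0.3]]
  ]
}}

```text
time_s: 18.57
tool_pos: [0.5962, -0.0689, 0.086]
tool_rot: [179.1, 0.8, 155.8]
force: [3.1, 9.6, -0.3]
grip_width: 0.0172
```

```bash
python3 arc.py -.06 4
```

```text
r 0.0481 ang -18.6 z 0.0860 F tang 10.0 rad -0.2 yaw [179.1   0.8 155.8]
[-0.01 -0.29] tang 67
[-0.   -0.29] tang 64
[ 0.02 -0.29] tang 61
[ 0.03 -0.29] tang 57
```

Both sweeps mirror about −11° (rising flanks −10.4 to −11, falling flanks −10.3, peaks −11.8). I go to −11°.

Emit:
{"fn": "servo_tool", "kwargs": {
  "plan": [
    [0, [0.05, 0.7, 0], [0.6, -0.3, 0]]
  ]
}}

```text
time_s: 18.65
tool_pos: [0.5973, -0.0666, 0.0858]
tool_rot: [-180.0, 1.1, 155.7]
force: [-10.9, -14.7, 6.2]
grip_width: 0.0174
```

Emit:
{"fn": "servo_tool", "kwargs": {
  "plan": [
    [0, [0.08, 0.8, 0], [0, 0, 0.3]]
  ]
}}

```text
time_s: 18.73
tool_pos: [0.5982, -0.063, 0.0858]
tool_rot: [-179.6, 1.1, 155.3]
force: [-8.8, -7.3, 8.7]
grip_width: 0.0174
```

Emit:
{"fn": "servo_tool", "kwargs": {
  "plan": [
    [0, [0.1, 0.85, 0], [-0.2, 0, 0.3]]
  ]
}}

```text
time_s: 18.82
tool_pos: [0.5985, -0.0614, 0.0858]
tool_rot: [-179.2, 1.0, 154.9]
force: [-10.6, -12.6, 8.1]
grip_width: 0.0172
```

Emit:
{"fn": "servo_tool", "kwargs": {
  "plan": [
    [0, [0.15, 0.85, 0], [-0.3, 0, 0.3]]
  ]
}}

```text
time_s: 18.9
tool_pos: [0.5985, -0.0606, 0.0858]
tool_rot: [-179.0, 1.1, 154.3]
force: [-8.4, -12.1, 7.6]
grip_width: 0.0169
```

```bash
python3 arc.py .06 4
```

```text
r 0.0484 ang -8.3 z 0.0858 F tang -13.2 rad -6.6 yaw [-179.     1.1  154.3]
[0.13 0.26] tang 85
[0.11 0.27] tang 88
[0.13 0.26] tang 92
[0.14 0.25] tang 95
```

Emit:
{"fn": "servo_tool", "kwargs": {
  "plan": [
    [0, [0.1, -0.6, 0], [-0.8, -0.6, 0]]
  ]
}}

```text
time_s: 18.98
tool_pos: [0.5974, -0.0631, 0.0863]
tool_rot: [-180.0, 1.8, 154.3]
force: [8.3, 14.4, -5.3]
grip_width: 0.0174
```

Emit:
{"fn": "servo_tool", "kwargs": {
  "plan": [
    [0, [0, -0.85, 0], [0, -0.3, 0]]
  ]
}}

```text
time_s: 19.07
tool_pos: [0.5966, -0.0674, 0.0863]
tool_rot: [179.7, 2.3, 154.4]
force: [6.4, 9.8, -6.2]
grip_width: 0.0173
```

```bash
python3 arc.py -.03 2
```

```text
r 0.0480 ang -16.7 z 0.0863 F tang 11.2 rad 3.3 yaw [179.7   2.3 154.4]
[-0.02 -0.14] tang 71
[-0.02 -0.14] tang 69
```

Emit:
{"fn": "servo_tool", "kwargs": {
  "plan": [
    [0, [0, 0.1, 0], [0.3, 1.0, 0]],
    [0, [0, 0.1, 0], [0, 1.0, 0]]
  ]
}}

```text
time_s: 19.23
tool_pos: [0.5963, -0.0689, 0.0859]
tool_rot: [-179.8, 0.4, 154.3]
force: [-4.8, -0.5, 2.6]
grip_width: 0.0175
```

Emit:
{"fn": "servo_tool", "kwargs": {
  "plan": [
    [0, [0.05, 0.5, 0], [0, 0.2, 0]]
  ]
}}

```text
time_s: 19.32
tool_pos: [0.5965, -0.0686, 0.0858]
tool_rot: [-179.4, 0.1, 154.2]
force: [-9.3, -9.4, 7.6]
grip_width: 0.017
```

```bash
python3 arc.py .03 2
```

```text
r 0.0483 ang -18.1 z 0.0858 F tang -11.8 rad -5.9 yaw [-1.794e+02  1.000e-01  1.542e+02]
[0.05 0.14] tang 73
[0.03 0.14] tang 75
```

Emit:
{"fn": "servo_tool", "kwargs": {
  "plan": [
    [0, [0.25, 0.65, 0], [-0.5, 0, 0]]
  ]
}}

```text
time_s: 19.4
tool_pos: [0.5964, -0.0681, 0.0859]
tool_rot: [-179.4, 0.2, 154.0]
force: [-4.2, -12.4, 4.2]
grip_width: 0.0171
```

Emit:
{"fn": "servo_tool", "kwargs": {
  "plan": [
    [0, [0.2, 0.7, 0], [-0.3, 0, 0]]
  ]
}}

```text
time_s: 19.48
tool_pos: [0.5965, -0.0681, 0.0859]
tool_rot: [-179.2, 0.3, 153.7]
force: [-7.2, -11.3, 3.3]
grip_width: 0.0172
```

```bash
python3 arc.py .03 2
```

```text
r 0.0482 ang -17.5 z 0.0859 F tang -12.9 rad -3.5 yaw [-179.2    0.3  153.7]
[0.04 0.14] tang 74
[0.03 0.14] tang 75
```

Emit:
{"fn": "servo_tool", "kwargs": {
  "plan": [
    [0, [0.25, 0.8, 0], [-0.6, 0, 0]]
  ]
}}

```text
time_s: 19.57
tool_pos: [0.5966, -0.0678, 0.0858]
tool_rot: [-179.3, 0.4, 153.5]
force: [-6.1, -13.2, 5.0]
grip_width: 0.0175
```

Emit:
{"fn": "servo_tool", "kwargs": {
  "plan": [
    [0, [0.25, 0.85, 0], [-0.4, 0, 0]]
  ]
}}

```text
time_s: 19.65
tool_pos: [0.5967, -0.0677, 0.0859]
tool_rot: [-179.1, 0.5, 153.2]
force: [-7.0, -13.7, 4.9]
grip_width: 0.0173
```

```bash
python3 arc.py .03 2
```

```text
r 0.0482 ang -17.1 z 0.0859 F tang -15.2 rad -2.7 yaw [-179.1    0.5  153.2]
[0.05 0.14] tang 74
[0.03 0.14] tang 76
```

Emit:
{"fn": "servo_tool", "kwargs": {
  "plan": [
    [0, [0.25, 0.95, 0], [-0.6, 0.3, -0.5]]
  ]
}}

```text
time_s: 19.73
tool_pos: [0.5969, -0.067, 0.0858]
tool_rot: [-179.1, 0.3, 153.4]
force: [-7.8, -13.8, 5.1]
grip_width: 0.0171
```

Emit:
{"fn": "servo_tool", "kwargs": {
  "plan": [
    [0, [0.25, 0.95, 0], [-0.4, 0.2, -0.5]]
  ]
}}

```text
time_s: 19.82
tool_pos: [0.5971, -0.0666, 0.0858]
tool_rot: [-178.9, 0.2, 153.5]
force: [-7.6, -13.7, 5.5]
grip_width: 0.0174
```

```bash
python3 arc.py .03 2
```

```text
r 0.0482 ang -15.6 z 0.0858 F tang -15.2 rad -3.7 yaw [-178.9    0.2  153.5]
[0.05 0.14] tang 76
[0.03 0.14] tang 77
```

Emit:
{"fn": "servo_tool", "kwargs": {
  "plan": [
    [0, [0.3, 0.95, 0], [-0.7, 0.1, 0]]
  ]
}}

```text
time_s: 19.9
tool_pos: [0.5972, -0.0656, 0.0858]
tool_rot: [-179.0, 0.2, 153.2]
force: [-5.4, -13.4, 4.3]
grip_width: 0.0171
```

Emit:
{"fn": "servo_tool", "kwargs": {
  "plan": [
    [0, [0.3, 0.95, 0], [-0.4, 0, 0]]
  ]
}}

```text
time_s: 19.98
tool_pos: [0.5974, -0.0651, 0.0858]
tool_rot: [-178.8, 0.4, 152.9]
force: [-6.4, -13.9, 4.3]
grip_width: 0.0174
```

```bash
python3 arc.py .03 2
```

```text
r 0.0482 ang -13.8 z 0.0858 F tang -15.1 rad -2.9 yaw [-178.8    0.4  152.9]
[0.05 0.14] tang 77
[0.04 0.14] tang 79
```

Emit:
{"fn": "servo_tool", "kwargs": {
  "plan": [
    [0, [0.3, 0.95, 0], [-0.8, 0.1, -0.5]]
  ]
}}

```text
time_s: 20.07
tool_pos: [0.5977, -0.0638, 0.0858]
tool_rot: [-179.0, 0.4, 153.0]
force: [-6.7, -12.2, 4.4]
grip_width: 0.0173
```

Emit:
{"fn": "servo_tool", "kwargs": {
  "plan": [
    [0, [0.2, 0.8, 0], [-0.4, 0, -0.5]]
  ]
}}

```text
time_s: 20.15
tool_pos: [0.5979, -0.0633, 0.0858]
tool_rot: [-178.9, 0.4, 153.2]
force: [-8.1, -10.0, 5.5]
grip_width: 0.0168
```

Emit:
{"fn": "servo_tool", "kwargs": {
  "plan": [
    [0, [0, 0, 0], [-0.4, 0, 0]],
    [0, [0, 0, 0], [-0.4, 0, 0]]
  ]
}}

```text
time_s: 20.32
tool_pos: [0.5976, -0.0638, 0.0859]
tool_rot: [-179.7, 0.3, 153.1]
force: [-2.7, 2.0, 2.7]
grip_width: 0.017
```

```bash
python3 arc.py .03 2
```

```text
r 0.0481 ang -12.3 z 0.0859 F tang 1.3 rad -3.1 yaw [-179.7    0.3  153.1]
[0.05 0.14] tang 79
[0.04 0.14] tang 81
```

Emit:
{"fn": "servo_tool", "kwargs": {
  "plan": [
    [0, [0.25, 0.6, 0], [-0.3, 0, 0]],
    [0, [0.25, 0.85, 0], [-0.3, 0, 0]]
  ]
}}

```text
time_s: 20.48
tool_pos: [0.5982, -0.0614, 0.0859]
tool_rot: [-179.4, 0.6, 152.7]
force: [-8.1, -13.9, 4.7]
grip_width: 0.0172
```

Emit:
{"fn": "servo_tool", "kwargs": {
  "plan": [
    [0, [0.25, 0.85, 0], [-0.4, 0, 0]]
  ]
}}

```text
time_s: 20.57
tool_pos: [0.5984, -0.0602, 0.0858]
tool_rot: [-179.3, 0.7, 152.5]
force: [-7.1, -12.2, 6.1]
grip_width: 0.0168
```

Emit:
{"fn": "servo_tool", "kwargs": {
  "plan": [
    [0, [0, 0, 0], [-0.4, 0, 0]],
    [0, [0, 0, 0], [-0.2, 0, 0]]
  ]
}}

```text
time_s: 20.73
tool_pos: [0.5983, -0.0603, 0.086]
tool_rot: [-179.9, 0.7, 152.4]
force: [-3.7, 0.9, 2.8]
grip_width: 0.0171
```

```bash
python3 arc.py .03 2
```

```text
r 0.0481 ang -8.0 z 0.0860 F tang 0.3 rad -3.8 yaw [-179.9    0.7  152.4]
[0.06 0.13] tang 83
[0.05 0.13] tang 85
```

Relaxed at −8°, between the force estimate (−11°) and the picture estimate (−7°), and both lie within tolerance. I let go and check visually.

Emit:
{"fn": "servo_tool", "kwargs": {
  "plan": [
    [0.22, [0.05, 0, 0], [0, 0, 0]],
    [0.26, [0, 0, 0], [0, 0, 0]],
    [0.32, [0, 0, 0], [0, 0, 0]],
    [0.4, [0, 0, 0], [0, 0, 0]],
    [0.5, [0, 0, 0], [0, 0, 0]],
    [0.5, [0, 0, 0], [0, 0, 0]]
  ]
}}

```text
time_s: 21.23
tool_pos: [0.602, -0.0594, 0.086]
tool_rot: [-179.9, 1.1, 152.5]
force: [-0.8, 0.1, 0.1]
grip_width: 0.0391
```

Emit:
{"fn": "servo_tool", "kwargs": {
  "plan": [
    [0.5, [0, 0, -0.5], [0, 0, 0]],
    [0.5, [0, 0, -1.5], [0, 0, 0]],
    [0.5, [0, 0, -2.5], [0, 0, 0]],
    [0.5, [0, 0, -3], [0, 0, 0]],
    [0.5, [0, 0, -3], [0, 0, 0]],
    [0.5, [0, 0, -3], [0, 0, 0]],
    [0.5, [0, 0, -3], [0, 0, 0]],
    [0.5, [1.0, 0, -2], [0, 0, 0]],
    [0.5, [1.0, 0, 0], [0, 0, 0]],
    [0.5, [1.0, 0, 0], [0, 0, 0]],
    [0.5, [0, 0, 0], [0, 0, 0]],
    [0.5, [0, 0, 0], [0, 0, 0]]
  ]
}}

```text
time_s: 22.23
tool_pos: [0.5707, -0.0436, 0.2812]
tool_rot: [-179.9, 1.3, 152.4]
force: [0.2, 0.4, 0.3]
grip_width: 0.0433
```

```bash
python3 - <<'E'
from h import *
import pickle
o=env.get_obs(); c=env.read_camera('wrist'); pickle.dump((o,c),open('w5.pkl','wb'))
print(o['tool_pos'],o['tool_rot'],o['force'],o['grip_width'])
cv2.imwrite('pics/w5.png',c['image'])
E
```

```text
[ 0.57074454 -0.04355445  0.2812416 ] [-179.94180789    1.26500791  152.4475561 ] [0.2171422  0.38048104 0.25349207] 0.04333346929133041
```

View pics/w5.png

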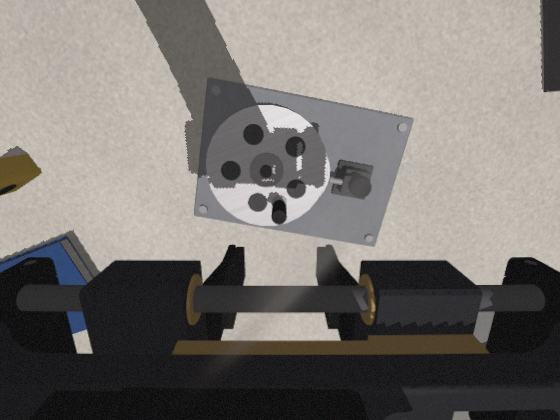

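Released. The knob top is now at about (279,207), the pad at (359,185) beside the rim and the tip on the rim near (330,180). Now the rim profile.

```bash
python3 - <<'E'
from h import *
import pickle
from scipy.interpolate import LinearNDInterpolator as L
from scipy.optimize import least_squares as ls
for fn,lo,hi in(('w1.pkl',-30,45),('w5.pkl',15,90)):
    o,w=pickle.load(open(fn,'rb'))
    u,v=np.meshgrid(np.arange(190,350),np.arange(85,240)); Q=wplane(o,w,np.c_[u.ravel(),v.ravel()],.0565)[:,:2]
    f=L(Q,cv2.cvtColor(w['image'],cv2.COLOR_BGR2GRAY)[85:240,190:350].ravel().astype(float)); r=np.arange(.070,.092,.0005)
    c=np.array([.548,-.054]); res=[]
    for a in range(-180,180,4):
        t=np.radians(a); p=f(c+r[:,None]*[np.cos(t),np.sin(t)]); d=np.convolve(p,[1,1,1,-1,-1,-1],'valid'); i=np.argmin(d)
        if d[i]<-40: res.append((a,*(c+(r[i]+.00125)*np.array([np.cos(t),np.sin(t)]))))
    res=np.array(res); m=(res[:,0]<lo)|(res[:,0]>hi)
    k=ls(lambda x:np.hypot(*(res[m,1:]-x[:2]).T)-x[2],[*c,.08],loss='soft_l1',f_scale=.0007).x
    print(fn,k.round(4)); q=res[:,1:]-k[:2]
    s=(res[:,0]>lo-25)&(res[:,0]<hi+25)
    print([(int(x),round(float(y),1)) for x,y in zip(np.degrees(np.arctan2(q[s,1],q[s,0])),(np.hypot(*q[s].T)-k[2])*1e3)])
o,w=pickle.load(open('w5.pkl','rb')); kn=wplane(o,w,(279.5,210),.12)[0]; print('knob',kn,np.degrees(np.arctan2(kn[1]+.054,kn[0]-.548)))
print('pad',wplane(o,w,(359,185),.068))
E
```

```text
w1.pkl [ 0.5484 -0.0543  0.08  ]
[(-52, -0.2), (-48, -0.3), (-44, -0.3), (-40, -0.3), (-35, -0.8), (-31, -0.3), (-27, -0.3), (-23, -0.2), (-19, -0.2), (-15, -0.7), (-11, 0.3), (-7, 1.8), (-3, 2.3), (0, 2.8), (4, 2.9), (8, 2.9), (12, 2.9), (16, 2.4), (20, 2.0), (24, 0.5), (28, -0.5), (32, -0.5), (36, -0.4), (40, -0.9), (44, -0.4), (48, 3.7), (52, 4.2), (56, 7.2), (60, 0.3), (64, 8.3)]
w5.pkl [ 0.548  -0.0545  0.0799]
[(-7, 0.3), (-3, -0.1), (0, -0.1), (4, -0.1), (8, -0.0), (12, -0.0), (16, 0.0), (20, 0.1), (24, -0.4), (28, 0.1), (32, 0.1), (36, 1.2), (40, 2.2), (44, 2.7), (48, 3.7), (52, 3.8), (56, 4.3), (60, 3.3), (64, 3.3), (68, 2.8), (72, 1.3), (99, -0.2), (103, 0.3), (107, 0.3), (111, -0.2)]
knob [ 0.58840656 -0.05566175  0.12      ] -2.355001761424339
pad [[0.62066285 0.04368618 0.068     ]]
```

```bash
python3 -c "
from cell import env
o=env.get_obs(); print(o['time_s'],o['force'],o['joint_velocities'].round(2)); print(env.sign_off())"
```

```text
22.2833 [ 0.59014584 -0.09670839  0.26326668] [ 0.27  1.14  0.15 -0.26 -0.02 -0.13  0.08]
the job is handed in; nothing more can be done
None
```

I pressed the pointer home, found the high spot by turning the pulley both ways, and left it about 2–3° past the tip. I then let go and handed the job in at 22.3 s; no verdict was reported.

- **Pointer:** Force rose at about 5 N/mm below 67 mm, to 13 N at 65.8 mm, so it reached its hard stop. Nothing touched the pad after that, and I did not press it again at the end.
- **Finding the top:** The drag curves in the two directions mirrored about knob bearing −11° (estimates ran from −10.3° to −11.8°).
- **Final position:** I stopped at −8°. In the wrist picture taken after letting go, the bulge is centred at 54° and the tip bears about 52°. That is about 2° off by the picture and 3° by force, against the 7° allowed.
- **Let go:** The hand hovered about 0.2 m above the knob with near-zero force. The fastest turning I saw was about 0.9 rad/s, well under the limit. I made no contact with the other things on the bench, but I did not measure them again.

**What disagreed:**
- Peak drag read about 15 N, against the 7–12 N expected. A picture taken at the time showed nothing caught.
- The final visual cast of the pad was about 4 mm off the expected spot; I picked that pixel by eye.

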